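# Tighten the filter holder's screw to the click

### The arm

A 6-joint arm with a two-finger parallel gripper is mounted at the origin on the work surface. World frame = base frame: x ahead of the robot, y to its left, z up, the work surface at z = 0. Lengths are in m, angles in degrees, forces in N, time in s.
With the tool pointing down it reaches from about 0.4 to 0.825 m from the base axis. Payload 7 kg.
Tool frame: the origin (TCP) lies at the centre of the arm's flange, where the gripper is bolted on; the fingertips stand 178 mm ahead of it and the grasp point (between the pads) lies 159 mm ahead of it (r.tips_ahead is the z of the fingertips in the tool frame, in m); z points along the fingers, y is the line along which they close (so a half turn about z gives the same grasp; the last joint's range is limited). The gripper opens to 88 mm and grips with 3 to 60 N. Pads are 19 mm wide; open, the fingers measure 130 mm over their backs; the gripper's body (78 mm by 193 mm) begins 47 mm behind the grasp point.
Start: joints at [89.215, 20.546, 0.682, 0, -70.136, -16.507], TCP at [0.201, 0.644, 0.405] pointing down, gripper open.
Joint ranges: [-176.03, 176.03], [-82.01, 121.73], [-58.28, 71.71], [-173.87, 95.51], [-174.79, -0.11], [-173.66, 173.66]. Speed limits (degrees/s): [136.94, 136.94, 172.46, 180, 180, 180].

### API

Orientations are given as [roll, pitch, yaw] about the fixed x, y, z axes, in that order (R = Rz(yaw) Ry(pitch) Rx(roll)).
In Python, from plant import r gives the robot as it stands. The module is installed in compiled form; this text tells all that it offers.
- The arm moves only by the shell command python3 -m pendant 'ROWS' [FORCE]. ROWS is JSON, a list that holds one entry, the list of rows, each a list of 7 numbers: the shift along the tool's x, y, z in m, then the turn, a rotation vector about the tool's x, y, z in degrees, then the gripper command: -1 is shut, 1 is fully open, values between are in proportion. A call has 1 to 5 rows; each row is the pose to reach, as a shift and turn from the pose commanded when the call began, along the tool's axes at that moment; what a row does not reach only later rows make up. A row lasts 1/10 s, in which the tool goes at most 50 mm and 8.59 degrees, less where a joint would pass 70% of its speed; a pose out of reach is approached as far as the arm can. A call with a gripper value outside its range is refused whole. The fingers move at their own pace and stop on an object; FORCE is the grip in N (left out, the last holds). Time passes only in rows, so rows that repeat a pose let the fingers close. It gives the time, the measured TCP pose, the force, the opening and the grip force at its end, in the units of the state.
- r.get_state(): the state, without advancing time (a new reading comes with each control period).
- r.capture(name): name is "side" or "top"; returns the picture (420x560x3 uint8, red, green, blue); there is no depth.
- r.camera_params(name): a dict with "fx", "fy", "cx", "cy" (pixels), "R" (3x3) and "t" (3): a world point X has camera coordinates R X + t. Camera axes: x right, y down, z forward; pixel columns grow to the right and rows downward; lengths in m; the calibration is good to about 2 mm. A picture is of the moment at which its call begins. camera_params takes no time and is no camera call.
- r.close_job(): hands the job in; it is judged then, once.
The state is a dict: "time_s": time; "joints": joint angles; "qd": joint speeds; "joint_torque": joint torques, N m; "tcp_pos": TCP position; "eef_rot": TCP orientation; "contact_force": force on the tool from outside, world axes, zero at the start; "moment": the same for the moment, N m; "gripper_width": finger opening in m; "gripper_force": force on a finger pad.
Only numpy, scipy, OpenCV 4.12 (cv2) and the standard library are available. Lean on these libraries where they do the work, as an engineer would, in place of code of your own. Each camera call takes 0.05 s, during which the arm holds its last target. There are 200 camera calls.

### The job

Close up the filter holder: take the red-handled click wrench from the bench, set its square ring fully down over the brass screw head, and turn it clockwise until the wrench breaks over with a felt click. Stop at once when it clicks: do not push the handle on past the click towards its hard stop. Then let go and leave the wrench sitting fully down on the screw, without disturbing the other things on the bench.

Things in the scene. Friction and masses are not known exactly. Their poses are not given: they have to be found in the camera images.
- wrench_grip (a point): Click wrench with red handle, lying flat; 218 mm long, 0.28 kg: 46 x 46 x 30 mm steel ring block, thin 16 mm neck, straight red handle 120 mm long, 26 wide, 24 high. Point: the balance point, mid-width of the handle, 12 mm above the wrench's flat underside, 100 mm from the ring's axis, 25 mm from the handle's neck-side end. x: along the handle, away from the ring; z up. Grasp across the 26 mm.
- wrench_ring (a point): Centre of the wrench's ring block, on the axis of its square through-hole, 15 mm above the underside. Hole 26.6 mm square, 1.5 mm chamfers, sides along the handle's x and y axes, about 0.11 rad play on the screw head each way. The ring joins the handle by the click hinge, on this same vertical axis; its x axis turns from wrench_grip's x by the break-over angle (0 when straight).
- wrench: Wrench handle; origin on the ring's axis at the underside, x along the handle. Turned clockwise with the ring resisting, it is rigid up to 0.9 N m, then breaks over: resistance falls evenly to six tenths at 0.1 rad and a third at 0.16 rad. Hard stop at 0.24 rad. Let go, it springs straight. A tight grip hides torque as wrist twist; pushed by one finger at wrench_grip it clicks at about 9 N.
- screw_head (a point): Brass clamping screw head, 24 mm square, 28 mm high. Point: on its vertical axis at the top of the square, 90 mm above the bench. On it stands a square guide 8 mm high that narrows in four 2 mm high steps: 22.5, 20.5, 18.5, 16.5 mm wide. x and y are square to the flats, z up. With the wrench fully down, wrench_ring is 13 mm below this point.
- washer (a point): Centre of the top of the round brass washer under the screw head, 48 mm across, 62 mm above the bench; the ring rests on it when fully down; let go there, the wrench may droop about 0.1 rad in its play. The screw tightens clockwise seen from above: first loosely (about 0.12 N m), then, after an unknown 0.15 to 0.75 rad, it comes tight and the torque climbs to the click within about 0.1 rad.
- holder: Steel filter holder fixed to the bench, the screw in the middle of its lid. Origin: underside centre. White base 120 x 100 mm, drum 80 mm across, lid 94 mm across with its top about 55 mm up; two side stubs along its y axis, 26 mm up, reach 68 mm from the axis.
- wash_bottle: Bystander: white wash bottle with a blue cap, 64 mm across, 150 mm tall. Origin at the centre of its underside.
- amber_bottle: Bystander: small amber jar with a black cap, 50 mm across, 90 mm tall. Origin at the centre of its underside.
- beaker: Bystander: glass beaker, 80 mm across, 100 mm tall. Origin at the centre of its underside.
- sample_cup: Bystander: clear sample cup, 60 mm across, 55 mm tall. Origin at the centre of its underside.
- gasket: Bystander: spare black rubber gasket ring, 60 mm across, 6 mm thick. Origin at the centre of its underside.
- spanner: Bystander: plain steel open spanner, 150 mm long (not for this job). Origin underneath it, near mid-length.
- blank_cap: Bystander: steel blanking cap, a disc 40 mm across, 18 mm tall. Origin at the centre of its underside.
Mind the look-alikes: they are no part of the job. Several things look just like the wrench: the one meant starts farthest from the robot's base.

How it is judged:
By the outcome, as a careful person would: the job done as asked, in the order asked, and still so for the second after the job is handed in, with the robot touching nothing.
It also fails if it takes over 64 s, if anything falls off the work surface, if the arm or the gripper's body presses on something with over 40 N, if the wrist force passes 120 N, or if a joint passes its speed limit or range.

## Working session

There is one attempt and no reset: what is moved stays moved. The work goes in short steps, Python scripts to look and compute and a shell command to move; the robot and the scene stay as the last step left them, time stands still between calls to the robot, and variables do not carry over. Pictures are saved under pics/ and viewed, at most 12 in all, crops included, and the job is handed in when it is done.

```bash
mkdir -p pics; python3 - <<'E'
from plant import r
import cv2,numpy as np
for n in("top","side"):
    cv2.imwrite(f"pics/{n}0.png",r.capture(n)[:,:,::-1])
    p=r.camera_params(n);print(n,p)
s=r.get_state();print(s)
E
```

```text
top {'fx': 416.2890072540498, 'fy': 416.2890072540498, 'cx': 279.79560922046727, 'cy': 203.9076875221521, 'R': array([[ 0.0253157 , -0.99964392, -0.00843525],
       [-0.99752555, -0.02470664, -0.06582072],
       [ 0.06558888,  0.01008068, -0.99779581]]), 't': array([0.02278911, 0.50150361, 1.11666862])}
side {'fx': 522.8843824388606, 'fy': 522.8843824388606, 'cx': 288.4116571019075, 'cy': 208.31986143915543, 'R': array([[ 0.68244716, -0.7309101 , -0.00602464],
       [-0.37828891, -0.34612984, -0.85854041],
       [ 0.62543055,  0.58818752, -0.51271051]]), 't': array([-0.31580253,  0.27723565,  1.16764505])}
{'time_s': 0.1, 'joints': array([ 8.92128765e+01,  2.05878513e+01,  6.40442889e-01, -1.63432104e-02,
       -7.01351635e+01, -1.65047715e+01]), 'qd': array([-0.07621608, -0.07943415,  0.08910512,  0.09576693,  0.05381937,
       -0.0526867 ]), 'joint_torque': array([-1.08402783e-03, -5.84161377e+01,  2.93752563e+01,  7.01543793e+00,
        1.01608696e-02, -5.58239594e-05]), 'tcp_pos': array([0.20061679, 0.64433341, 0.40382547]), 'eef_rot': array([ 1.79916465e+02, -8.72876131e-03, -1.72974532e+01]), 'contact_force': array([ 0.53346857,  0.20867818, -0.11727161]), 'moment': array([ 0.00862975, -0.03167055, -0.0180675 ]), 'gripper_force': 0.0, 'gripper_width': 0.0876108037357374}
```

View pics/top0.png

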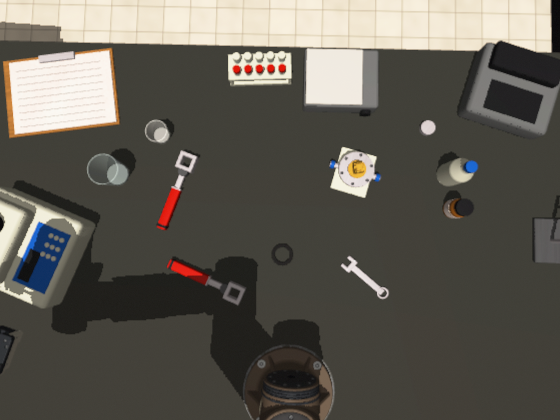

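View pics/side0.png

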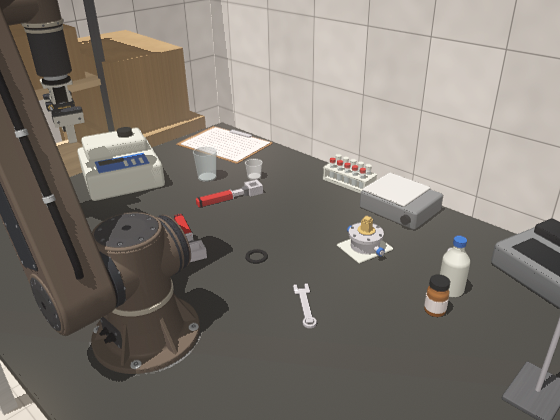

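The top picture shows two red-handled wrenches. A has its ring at about (186,160) and its handle at (170,208). B has its ring at (234,292) and its handle at (188,272). The robot base is at about (288,390), so A is the farthest and is the one meant. The screw is at about (358,168).

```bash
cat > h.py <<'E'
from plant import r
import cv2,numpy as np
def ray(n,u,v):
    p=r.camera_params(n);R,t=p["R"],p["t"]
    d=R.T@np.array([(u-p["cx"])/p["fx"],(v-p["cy"])/p["fy"],1]);return -R.T@t,d
def onz(n,u,v,z):
    c,d=ray(n,u,v);return c+d*(z-c[2])/d[2]
def two(a,b):
    (c1,d1),(c2,d2)=ray("top",*a),ray("side",*b)
    k=np.linalg.lstsq(np.c_[d1,-d2],c2-c1,rcond=None)[0]
    p,q=c1+k[0]*d1,c2+k[1]*d2;return (p+q)/2,np.linalg.norm(p-q)
def proj(n,X):
    p=r.camera_params(n);c=p["R"]@np.array(X)+p["t"];return p["fx"]*c[0]/c[2]+p["cx"],p["fy"]*c[1]/c[2]+p["cy"]
def blobs(m,mn=15):
    n,l,s,c=cv2.connectedComponentsWithStats(m.astype(np.uint8));return [(s[i],c[i],l==i) for i in range(1,n) if s[i,4]>=mn]
E
python3 - <<'E'
from h import *
T=r.capture("top").astype(int);S=r.capture("side").astype(int)
for n,I in(("top",T),("side",S)):
    R,G,B=I[...,0],I[...,1],I[...,2]
    for nm,m in(("red",(R>110)&(G<50)&(B<50)),("brass",(R>120)&(R-B>70)&(G>R*0.55)&(G<R*0.9))):
        for s,c,mm in blobs(m,30):
            pts=np.argwhere(mm)[:,::-1].astype(np.float32);print(n,nm,s,c.round(1),cv2.minAreaRect(pts))
            if n=="top" and nm=="red": print([onz(n,*q,.024).round(4) for q in cv2.boxPoints(cv2.minAreaRect(pts))])
a=cv2.resize(T[145:235,150:240].astype(np.uint8),(400,400),interpolation=2)
b=cv2.resize(T[140:200,325:385].astype(np.uint8),(400,400),interpolation=2)
c=cv2.resize(S[170:215,190:280].astype(np.uint8),(400,200),interpolation=2)
d=cv2.resize(S[205:265,330:400].astype(np.uint8),(400,343)[:2],interpolation=2)[:200+0]
cv2.imwrite("pics/crop.png",np.vstack([np.hstack([a,b]),np.hstack([c,d])])[:,:,::-1])
E
```

```text
top red [257  65   6   8  37] [259.2  68.7] ((259.5, 68.5), (7.0, 5.0), 90.0)
[array([0.8838, 0.1081, 0.024 ]), array([0.8841, 0.0942, 0.024 ]), array([0.8643, 0.0937, 0.024 ]), array([0.864 , 0.1075, 0.024 ])]
top red [268  65   6   8  40] [270.4  68.2] ((270.5, 68.5), (7.0, 5.0), 90.0)
[array([0.8844, 0.0776, 0.024 ]), array([0.8847, 0.0638, 0.024 ]), array([0.8649, 0.0633, 0.024 ]), array([0.8646, 0.0771, 0.024 ])]
top red [279  65   6   7  37] [281.6  67.9] ((281.5, 68.0), (6.0, 5.0), 90.0)
[array([0.8851, 0.0472, 0.024 ]), array([0.8854, 0.0334, 0.024 ]), array([0.8684, 0.033 , 0.024 ]), array([0.8681, 0.0468, 0.024 ])]
top red [234  66   6   8  38] [236.4  69.2] ((236.5, 69.5), (7.0, 5.0), 90.0)
[array([0.8795, 0.1717, 0.024 ]), array([0.8798, 0.1578, 0.024 ]), array([0.86  , 0.1572, 0.024 ]), array([0.8597, 0.171 , 0.024 ])]
top red [245  66   7   7  39] [247.7  68.9] ((248.0, 69.0), (6.0, 6.0), 0.0)
[array([0.8632, 0.1407, 0.024 ]), array([0.8802, 0.1412, 0.024 ]), array([0.8806, 0.1246, 0.024 ]), array([0.8636, 0.1241, 0.024 ])]
top red [158 189  23  37 365] [168.5 207.1] ((
[... 1007 characters left out ...]
1719), 14.574214935302734)
side brass [78 37 12  5 45] [83.4 38.9] ((83.4800033569336, 38.86000061035156), (3.535533905029297, 11.455129623413086), 81.8698959350586)
side brass [143 116  60  21 129] [167.1 127.3] ((172.6500244140625, 125.44999694824219), (2.5298216342926025, 61.66440963745117), 71.56504821777344)
side brass [177 130  30  19  59] [188.8 140.2] ((193.39691162109375, 141.26805114746094), (11.168808937072754, 32.18647384643555), 66.03751373291016)
side brass [358 216  17  19 186] [365.4 226.1] ((366.0, 225.0), (18.0, 16.0), 90.0)
side brass [427 286  22  15 179] [436.6 294.5] ((436.67034912109375, 294.52069091796875), (20.880306243896484, 12.020285606384277), 16.389541625976562)
```

View pics/crop.png

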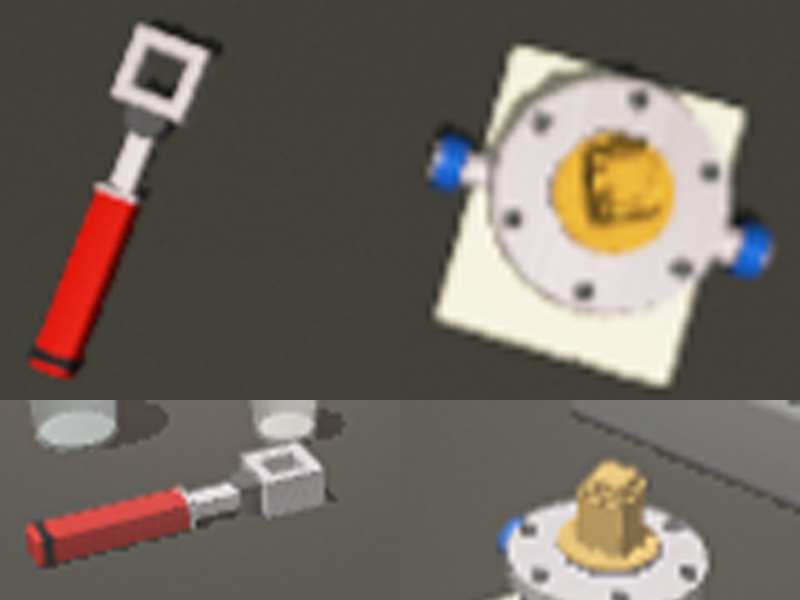

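The crop confirms A: square steel ring at top px (185.8,161.4), red handle pointing down and to the left, farther from the base than B. The brass head shows dark side faces on its left and lower edges. The left edge runs roughly from (353,162) to (354.5,173). Next I measure the head and the wrench.

```bash
python3 - <<'E'
from h import *
T=np.mean([r.capture("top").astype(float) for _ in range(4)],0);S=np.mean([r.capture("side").astype(float) for _ in range(4)],0)
print("cams",[ray(n,0,0)[0].round(3) for n in("top","side")])
# ring: bright gray blob around
A=T[148:180,170:205];m=(A.min(2)>130)
for s,c,mm in blobs(m,20):
    cn,hi=cv2.findContours(mm.astype(np.uint8),cv2.RETR_CCOMP,cv2.CHAIN_APPROX_NONE)
    for q in cn:
        (u,v),wh,a=cv2.minAreaRect(q);print("ring",u+170,v+148,wh,a,onz("top",u+170,v+148,.03).round(4))
red=(T[...,0]>90)&(T[...,1]<60)&(T[...,2]<60);red[:185]=0;red[232:]=0;red[:,:150]=0;red[:,200:]=0
p=np.argwhere(red)[:,::-1].astype(np.float32);vx,vy,x0,y0=cv2.fitLine(p,cv2.DIST_L2,0,.01,.01).ravel()
a=onz("top",x0+15*vx,y0+15*vy,.024);b=onz("top",x0-15*vx,y0-15*vy,.024);print("red axis",x0,y0,onz("top",x0,y0,.024).round(4),np.degrees(np.arctan2(*(b-a)[1::-1])))
# brass washer
for n,I,o in(("top",T,(340,152)),("side",S,(345,208))):
    J=I[o[1]:o[1]+35,o[0]:o[0]+35];R,G,B=J[...,0],J[...,1],J[...,2]
    for s,c,mm in blobs((R-B>50)&(R>70),50):
        print(n,s+np.array([o[0],o[1],0,0,0]))
        if n=="top":
            q=cv2.convexHull(np.argwhere(mm)[:,::-1].astype(np.float32));e=cv2.fitEllipse(q);print(e);w=onz(n,e[0][0]+o[0],e[0][1]+o[1],.062);print("washer",w.round(4),"head top px",[proj(k,[w[0],w[1],.09]) for k in("top","side")])
# lid circle
J=T[140:200,325:395];m=(J.max(2)>100)&(J.max(2)-J.min(2)<30)
cv2.imwrite("pics/head.png",np.hstack([cv2.resize(T[157:182,345:370],(400,400),interpolation=2),cv2.resize(S[211:241,352:382],(400,400),interpolation=2)])[:,:,::-1])
E
```

```text
cams [array([0.426, 0.024, 1.147]), array([-0.41 , -0.822,  0.835])]
ring 185.37931060791016 161.0517234802246 (17.45536231994629, 17.64105796813965) 21.801406860351562 [0.6101 0.2943 0.03  ]
ring 185.46551704406738 161.08620643615723 (11.327415466308594, 11.327415466308594) 21.801406860351562 [0.61   0.2941 0.03  ]
ring 180.0 177.0 (4.0, 6.0) 90.0 [0.5662 0.3071 0.03  ]
red axis 168.01202 208.32452 [0.4808 0.3377 0.024 ] 160.76723880016254
top [348 160  18  18 270]
((16.649330139160156, 16.687824249267578), (17.952659606933594, 18.799339294433594), 87.07316589355469)
washer [ 0.5954 -0.1644  0.062 ] head top px [(np.float64(358.57446153555264), np.float64(167.04236529796583)), (np.float64(367.0355264921153), np.float64(220.1599513123011))]
side [357 216  18  19 234][ WARN:0@2.518] global loadsave.cpp:1063 imwrite_ Unsupported depth image for selected encoder is fallbacked to CV_8U.
```

View pics/head.png

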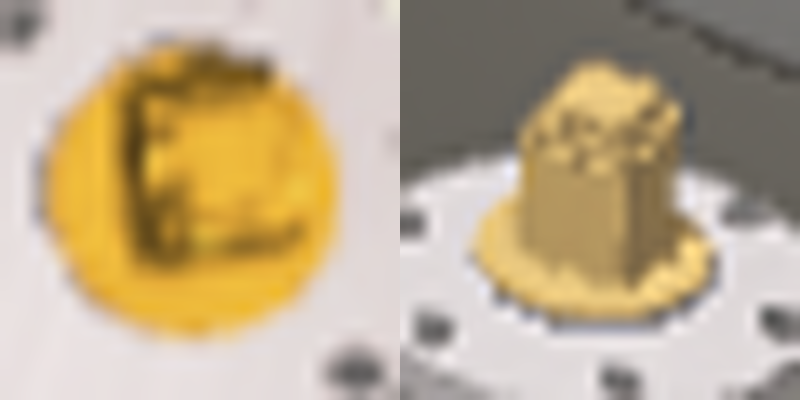

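The head's left top-view edge runs crop (125,95)→(145,265) and its lower edge (150,265)→(300,232). In the side view its lower corners are at crop (525,248), (632,282) and (672,255).

```bash
python3 - <<'E'
from h import *
f=lambda u,v:onz("side",352-.5+(u-400)/13.333,211-.5+v/13.333,.062)
g=lambda u,v,z=.062:onz("top",345-.5+u/16,157-.5+v/16,z)
a,b,c=f(525,248),f(632,282),f(672,255);an=lambda d:np.degrees(np.arctan2(d[1],d[0]))
print(a,b,c,an(a-b),np.linalg.norm(a-b),an(c-b),np.linalg.norm(c-b))
print(an(g(125,95)-g(145,265)),an(g(300,232)-g(150,265)),g(148,267))
# predicted corners for angles
for th in(0,5,10,15):
    t=np.radians(th)
    P=[np.array([.5954,-.1644])+.012*np.array([[np.cos(t),-np.sin(t)],[np.sin(t),np.cos(t)]])@np.array(s) for s in((-1,1),(-1,-1),(1,-1))]
    print(th,[tuple((np.array(proj("side",[*p,.062]))-[351.5,210.5])*13.333+[400,0]) for p in P])
E
```

```text
[ 0.58485918 -0.15403925  0.062     ] [ 0.5892283  -0.17728535  0.062     ] [ 0.60279887 -0.1774395   0.062     ] 100.64459475849917 0.023653121966101517 -0.650797654821018 0.013571440797353253
7.444033931590313 -76.13497719187994 [ 0.58328935 -0.15692661  0.062     ]
0 [(np.float64(514.1252457376745), np.float64(247.91378043655834)), (np.float64(611.3210226279209), np.float64(292.16937739424037)), (np.float64(681.0016877043511), np.float64(243.92763048908006))]
5 [(np.float64(515.5539363581603), np.float64(251.90213499383026)), (np.float64(618.6152820686043), np.float64(291.8147657155349)), (np.float64(679.4267877463565), np.float64(239.95252821933215))]
10 [(np.float64(517.6108442382383), np.float64(255.85200785350466)), (np.float64(625.7463318248273), np.float64(291.1073777636614)), (np.float64(677.2331749529912), np.float64(236.02983500107098))]
15 [(np.float64(520.281892003705), np.float64(259.73304567443313)), (np.float64(632.6583141987935), np.float64(290.052916071504)), (np.float64(674.4390798887397), np.float64(232.1890785775642))]
```

```bash
cat >> h.py <<'E'
from scipy.spatial.transform import Rotation as Ro
def go(x,y,z,yaw):
    s=r.get_state();R=Ro.from_euler("xyz",s["eef_rot"],degrees=True)
    print("shift",R.inv().apply(np.array([x,y,z])-s["tcp_pos"]).round(4),"turn",(R.inv()*Ro.from_euler("xyz",[180,0,yaw],degrees=True)).as_rotvec(degrees=True).round(2))
def st():
    s=r.get_state();print({k:np.round(s[k],4) for k in("time_s","joints","tcp_pos","eef_rot","contact_force","moment","gripper_width","gripper_force")})
E
python3 -c "
from h import *
go(.5155,.3266,.25,-19)"
```

```text
shift [0.3951 0.2099 0.1547] turn [-0.    0.    1.71]
```

```bash
python3 -m pendant '[[[0.198,0.105,0.077,0,0,1.7,1],[0.198,0.105,0.077,0,0,1.7,1],[0.198,0.105,0.077,0,0,1.7,1],[0.198,0.105,0.077,0,0,1.7,1],[0.198,0.105,0.077,0,0,1.7,1]]]' 20
python3 -m pendant '[[[0.191,0.111,0.077,0,0,0,1],[0.191,0.111,0.077,0,0,0,1],[0.191,0.111,0.077,0,0,0,1],[0.191,0.111,0.077,0,0,0,1],[0.191,0.111,0.077,0,0,0,1]]]'
python3 -c "
from h import *
st();go(.5155,.3266,.181,-19)"
```

```text
time_s: 1.1
tcp_pos: [0.3598, 0.4831, 0.3269]
eef_rot: [180.0, 0.0, -19.0]
contact_force: [1.0, -0.1, -0.2]
gripper_width: 0.0877
gripper_force: 0.0
time_s: 1.6
tcp_pos: [0.5042, 0.3158, 0.2497]
eef_rot: [179.9, 0.0, -19.1]
contact_force: [-0.7, 0.1, 0.5]
gripper_width: 0.0877
gripper_force: 0.0
{'time_s': np.float64(1.6), 'joints': array([ 5.08672e+01,  2.12859e+01, -2.06350e+01, -2.70000e-03,
       -4.81350e+01,  2.00682e+01]), 'tcp_pos': array([0.5042, 0.3158, 0.2497]), 'eef_rot': array([ 1.799483e+02,  2.100000e-02, -1.906640e+01]), 'contact_force': array([-0.6604,  0.1425,  0.4888]), 'moment': array([ 0.0374, -0.0494, -0.0137]), 'gripper_width': np.float64(0.0877), 'gripper_force': np.float64(0.0)}
shift [ 0.0072 -0.014   0.0687] turn [ 0.05  0.02 -0.07]
```

```bash
python3 -m pendant '[[[0.007,-0.014,0.03,0,0,0,1],[0.007,-0.014,0.05,0,0,0,1],[0.007,-0.014,0.068,0,0,0,1],[0.007,-0.014,0.068,0,0,0,1]]]'
python3 -c "
from h import *
st();go(.5155,.3266,.181,-19)
cv2.imwrite('pics/g.png',np.hstack([cv2.resize(r.capture('top')[140:240,130:230],(400,400)),cv2.resize(r.capture('side')[120:220,180:280],(400,400))])[:,:,::-1])"
```

```text
time_s: 2.0
tcp_pos: [0.5138, 0.3285, 0.1803]
eef_rot: [179.8, 0.1, -19.0]
contact_force: [-0.8, -0.1, -0.3]
gripper_width: 0.0876
gripper_force: 0.0
{'time_s': np.float64(2.0), 'joints': array([ 5.09192e+01,  2.75286e+01, -2.18773e+01, -2.11000e-02,
       -4.08235e+01,  2.00666e+01]), 'tcp_pos': array([0.5138, 0.3285, 0.1803]), 'eef_rot': array([ 1.797893e+02,  9.160000e-02, -1.903040e+01]), 'contact_force': array([-0.7769, -0.1021, -0.2913]), 'moment': array([-0.0657, -0.0023, -0.0022]), 'gripper_width': np.float64(0.0876), 'gripper_force': np.float64(0.0)}
shift [ 0.0022  0.0012 -0.0007] turn [ 0.21  0.09 -0.03]
```

View pics/g.png

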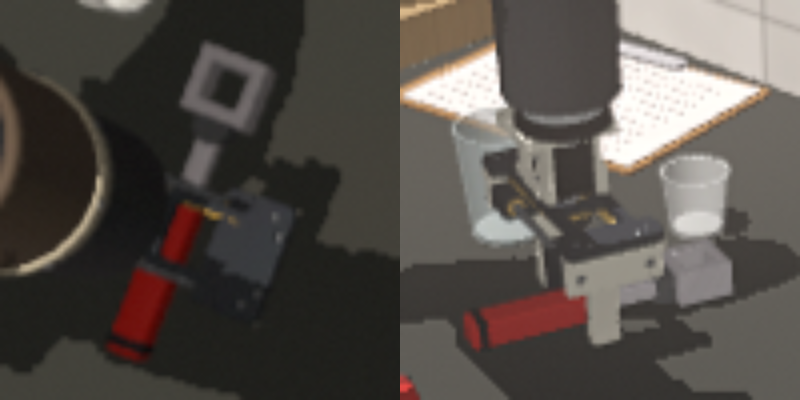

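The fingers straddle the handle on both sides, near its neck end. Now close and lift.

```bash
python3 -m pendant '[[[0.002,0,0,0,0,0,-1],[0.002,0,0,0,0,0,-1],[0.002,0,0,0,0,0,-1],[0.002,0,0,0,0,0,-1],[0.002,0,0,0,0,0,-1]]]' 40
python3 -m pendant '[[[0,0,0,0,0,0,-1],[0,0,0,0,0,0,-1]]]'
python3 -m pendant '[[[0,0,-0.02,0,0,0,-1],[0,0,-0.06,0,0,0,-1],[0,0,-0.11,0,0,0,-1],[0,0,-0.11,0,0,0,-1]]]'
python3 - <<'E'
from h import *
st()
# target for ring over head: handle angle 191 -> tool yaw 11
t=np.radians(191);g=np.array([.597,-.164])+.1*np.array([np.cos(t),np.sin(t)]);print(g);go(*g,.29,11)
E
```

```text
time_s: 2.6
tcp_pos: [0.516, 0.3286, 0.183]
eef_rot: [-180.0, -0.0, -19.0]
contact_force: [-0.4, -0.3, -0.1]
gripper_width: 0.0529
gripper_force: 0.0
time_s: 2.8
tcp_pos: [0.516, 0.3286, 0.1827]
eef_rot: [180.0, 0.0, -19.0]
contact_force: [-0.4, -0.5, 0.3]
gripper_width: 0.0373
gripper_force: 0.0
time_s: 3.2
tcp_pos: [0.5178, 0.3301, 0.2999]
eef_rot: [-179.4, -0.3, -18.9]
contact_force: [0.5, 0.9, 0.2]
gripper_width: 0.0053
gripper_force: 0.0
{'time_s': np.float64(3.2), 'joints': array([ 50.7591,  19.538 , -15.5163,   0.1402, -54.2979,  20.254 ]), 'tcp_pos': array([0.5178, 0.3301, 0.2999]), 'eef_rot': array([-179.432 ,   -0.3319,  -18.9074]), 'contact_force': array([0.5495, 0.8995, 0.1985]), 'moment': array([ 0.1025, -0.0783, -0.0232]), 'gripper_width': np.float64(0.0053), 'gripper_force': np.float64(0.0)}
[ 0.49883728 -0.1830809 ]
shift [0.1483 0.4917 0.0059] turn [ -0.47  -0.47 -29.91]
```

I lifted before the fingers had closed, because they move at only about 80 mm/s. Reopen and check the wrench hasn't moved.

```bash
python3 -m pendant '[[[0,0,0,0,0,0,1],[0,0,0,0,0,0,1],[0,0,0,0,0,0,1],[0,0,0,0,0,0,1],[0,0,0,0,0,0,1]]]'
python3 -m pendant '[[[0,0,0,0,0,0,1],[0,0,0,0,0,0,1],[0,0,0,0,0,0,1],[0,0,0,0,0,0,1]]]'
python3 - <<'E'
from h import *
st()
T=r.capture("top").astype(float)
A=T[148:180,170:205];print(A.min(2).max())
for s,c,mm in blobs(A.min(2)>85,20):
    cn,_=cv2.findContours(mm.astype(np.uint8),cv2.RETR_CCOMP,cv2.CHAIN_APPROX_NONE)
    for q in cn:
        (u,v),wh,a=cv2.minAreaRect(q);print("ring",u+170,v+148,wh,a,onz("top",u+170,v+148,.03).round(4))
red=(T[...,0]>60)&(T[...,1]<50)&(T[...,2]<50)&(T[...,0]-T[...,1]>40);red[:185]=0;red[232:]=0;red[:,:150]=0;red[:,200:]=0
p=np.argwhere(red)[:,::-1];print(p.min(0),p.max(0),len(p))
go(.5155,.3266,.181,-19)
E
```

```text
time_s: 3.7
tcp_pos: [0.516, 0.3285, 0.2918]
eef_rot: [179.9, 0.0, -19.0]
contact_force: [-0.2, 0.2, -0.2]
gripper_width: 0.0398
gripper_force: 0.0
time_s: 4.1
tcp_pos: [0.516, 0.3285, 0.2927]
eef_rot: [180.0, -0.0, -19.0]
contact_force: [-0.4, 0.0, 0.4]
gripper_width: 0.0717
gripper_force: 0.0
{'time_s': np.float64(4.1), 'joints': array([ 5.07557e+01,  1.99500e+01, -1.59277e+01,  2.00000e-03,
       -5.41220e+01,  2.02517e+01]), 'tcp_pos': array([0.516 , 0.3285, 0.2927]), 'eef_rot': array([ 1.799997e+02, -1.600000e-03, -1.899140e+01]), 'contact_force': array([-0.4454,  0.0195,  0.4195]), 'moment': array([-0.0396,  0.0273, -0.0182]), 'gripper_width': np.float64(0.0717), 'gripper_force': np.float64(0.0)}
112.0
ring 185.5862054824829 161.0344820022583 (16.341188430786133, 16.341190338134766) 21.801406860351562 [0.6101 0.2937 0.03  ]
ring 185.58620643615723 161.0344820022583 (12.255891799926758, 11.884501457214355) 21.801410675048828 [0.6101 0.2937 0.03  ]
ring 180.0999984741211 177.8000030517578 (4.472135543823242, 4.919349670410156) 26.56505012512207 [0.564  0.3068 0.03  ]
[157 211] [171 229] 162
shift [1.000e-04 2.000e-03 1.117e-01] turn [-0.   -0.    0.01]
```

Ring unmoved. Descend and close fully this time.

```bash
python3 -m pendant '[[[0,0.002,0.03,0,0,0,1],[0,0.002,0.07,0,0,0,1],[0,0.002,0.1,0,0,0,1],[0,0.002,0.112,0,0,0,1],[0,0.002,0.112,0,0,0,1]]]' 40
python3 -m pendant '[[[0,0,0,0,0,0,-1],[0,0,0,0,0,0,-1],[0,0,0,0,0,0,-1],[0,0,0,0,0,0,-1],[0,0,0,0,0,0,-1]]]' 40
python3 -m pendant '[[[0,0,0,0,0,0,-1],[0,0,0,0,0,0,-1],[0,0,0,0,0,0,-1],[0,0,0,0,0,0,-1],[0,0,0,0,0,0,-1]]]'
```

```text
time_s: 4.65
tcp_pos: [0.5153, 0.3265, 0.1803]
eef_rot: [179.9, 0.0, -19.0]
contact_force: [0.4, -0.1, 0.1]
gripper_width: 0.0875
gripper_force: 0.0
time_s: 5.15
tcp_pos: [0.5154, 0.3267, 0.1809]
eef_rot: [-180.0, -0.0, -19.0]
contact_force: [0.5, 0.7, -0.1]
gripper_width: 0.0532
gripper_force: 0.0
time_s: 5.65
tcp_pos: [0.5154, 0.3266, 0.1807]
eef_rot: [180.0, 0.0, -19.0]
contact_force: [-0.5, -0.7, 1.3]
gripper_width: 0.0256
gripper_force: 40.0
```

```bash
python3 -m pendant '[[[0,0,-0.03,0,0,0,-1],[0,0,-0.08,0,0,0,-1],[0,0,-0.12,0,0,0,-1],[0,0,-0.12,0,0,0,-1],[0,0,-0.12,0,0,0,-1]]]'
python3 - <<'E'
from h import *
st()
t=np.radians(191);g=np.array([.597,-.164])+.1*np.array([np.cos(t),np.sin(t)]);go(*g,.30,11)
E
```

```text
time_s: 6.15
tcp_pos: [0.5151, 0.3266, 0.3013]
eef_rot: [-179.9, -0.0, -19.0]
contact_force: [-0.6, 0.5, -4.0]
gripper_width: 0.0259
gripper_force: 40.0
{'time_s': np.float64(6.15), 'joints': array([ 5.06893e+01,  1.92781e+01, -1.56385e+01, -4.00000e-02,
       -5.49823e+01,  2.03217e+01]), 'tcp_pos': array([0.5151, 0.3266, 0.3013]), 'eef_rot': array([-1.798939e+02, -4.400000e-03, -1.901190e+01]), 'contact_force': array([-0.6075,  0.46  , -4.0353]), 'moment': array([-0.0574,  0.0822, -0.0477]), 'gripper_width': np.float64(0.0259), 'gripper_force': np.float64(39.998)}
shift [1.506e-01 4.872e-01 4.000e-04] turn [-1.000e-01 -3.000e-02 -3.001e+01]
```

```bash
python3 -m pendant '[[[0.012,0.04,0,0,0,-4,-1],[0.025,0.08,0,0,0,-10,-1],[0.039,0.125,0,0,0,-16,-1],[0.052,0.17,0,0,0,-23,-1],[0.064,0.207,0,0,0,-30,-1]]]'
python3 - <<'E'
from h import *
t=np.radians(191);g=np.array([.597,-.164])+.1*np.array([np.cos(t),np.sin(t)]);go(*g,.30,11)
E
```

```text
time_s: 6.65
tcp_pos: [0.5071, 0.1076, 0.2985]
eef_rot: [179.9, 0.2, 11.3]
contact_force: [1.0, 0.4, -3.4]
gripper_width: 0.0255
gripper_force: 40.0
shift [-0.0648  0.2835 -0.0009] turn [0.06 0.24 0.26]
```

```bash
python3 -m pendant '[[[-0.01,0.045,0,0,0,0,-1],[-0.02,0.09,0,0,0,0,-1],[-0.03,0.135,0,0,0,0,-1],[-0.04,0.175,0,0,0,0,-1],[-0.05,0.21,0,0,0,0,-1]]]'
python3 -m pendant '[[[-0.008,0.035,0,0,0,0,-1],[-0.015,0.063,0,0,0,0,-1],[-0.015,0.063,0,0,0,0,-1],[-0.015,0.063,0,0,0,0,-1]]]'
python3 - <<'E'
from h import *
t=np.radians(191);g=np.array([.597,-.164])+.1*np.array([np.cos(t),np.sin(t)]);st();go(*g,.30,11)
T=r.capture("top");S=r.capture("side")
# predicted ring centre px if ring at handle dir, top of ring z
s=r.get_state();yaw=np.radians(s["eef_rot"][2]);rc=s["tcp_pos"][:2]+.1*np.array([np.cos(yaw),np.sin(yaw)]);z=s["tcp_pos"][2]-.181
print("ring pred",rc,z,proj("top",[*rc,z+.03]),proj("side",[*rc,z+.03]))
cv2.imwrite('pics/o.png',np.hstack([cv2.resize(T[120:220,300:400],(400,400),interpolation=2),cv2.resize(S[160:260,310:410],(400,400),interpolation=2)])[:,:,::-1])
E
```

```text
time_s: 7.15
tcp_pos: [0.4983, -0.1076, 0.2987]
eef_rot: [-180.0, 0.2, 11.0]
contact_force: [0.0, -0.0, -2.0]
gripper_width: 0.0256
gripper_force: 40.0
time_s: 7.55
tcp_pos: [0.496, -0.1708, 0.2988]
eef_rot: [-179.9, 0.2, 10.9]
contact_force: [0.9, 0.3, -2.8]
gripper_width: 0.0256
gripper_force: 40.0
{'time_s': np.float64(7.55), 'joints': array([ 2.42720e+00,  1.20896e+01, -2.63541e+01, -3.58000e-02,
       -5.17560e+01,  9.84779e+01]), 'tcp_pos': array([ 0.496 , -0.1708,  0.2988]), 'eef_rot': array([-179.9428,    0.1934,   10.8829]), 'contact_force': array([ 0.8577,  0.3437, -2.8197]), 'moment': array([-0.0662,  0.    , -0.0158]), 'gripper_width': np.float64(0.0256), 'gripper_force': np.float64(39.998)}
shift [ 0.0005  0.0125 -0.0012] turn [-0.06  0.19 -0.12]
ring pred [ 0.59466569 -0.15072873] 0.11852326128937057 (np.float64(357.29065374337034), np.float64(163.4594892648292)) (np.float64(364.214450371059), np.float64(199.5485966062652))
```

View pics/o.png

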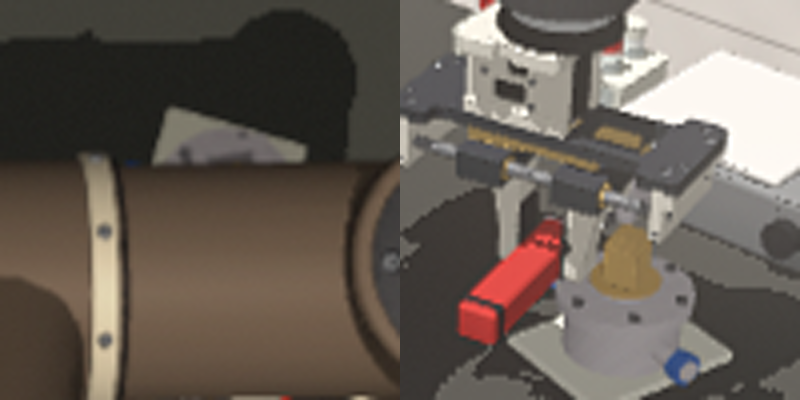

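The top view is blocked by the arm. In the side view the screw stands just right of the gripper, with the ring hidden behind the body at about crop (625,205). The in-hand geometry matches the measured ring to within 0.5 mm, so I align by numbers and descend by feel.

```bash
python3 -m pendant '[[[0.001,0.0125,0,0,0,0,-1],[0.001,0.0125,0.008,0,0,0,-1],[0.001,0.0125,0.014,0,0,0,-1],[0.001,0.0125,0.014,0,0,0,-1]]]'
python3 -m pendant '[[[0,0,0.003,0,0,0,-1],[0,0,0.006,0,0,0,-1],[0,0,0.006,0,0,0,-1]]]'
python3 -c "
from h import *
st()
t=np.radians(191);g=np.array([.597,-.164])+.1*np.array([np.cos(t),np.sin(t)]);go(*g,.27,11)"
```

```text
time_s: 8.05
tcp_pos: [0.4997, -0.1821, 0.2853]
eef_rot: [-180.0, 0.1, 11.0]
contact_force: [-0.5, 0.2, -1.9]
gripper_width: 0.0257
gripper_force: 40.0
time_s: 8.35
tcp_pos: [0.5001, -0.1822, 0.2803]
eef_rot: [-180.0, 0.0, 11.0]
contact_force: [-0.9, 0.5, -2.2]
gripper_width: 0.0259
gripper_force: 40.0
{'time_s': np.float64(8.35), 'joints': array([ 1.09720e+00,  1.39657e+01, -2.67420e+01, -8.00000e-03,
       -4.93227e+01,  9.99211e+01]), 'tcp_pos': array([ 0.5001, -0.1822,  0.2803]), 'eef_rot': array([-1.799888e+02,  2.900000e-02,  1.101310e+01]), 'contact_force': array([-0.8668,  0.4998, -2.1513]), 'moment': array([-0.0073,  0.0274, -0.0065]), 'gripper_width': np.float64(0.0259), 'gripper_force': np.float64(39.998)}
shift [-0.0014  0.0006  0.0103] turn [-0.01  0.03  0.01]
```

```bash
python3 -m pendant '[[[-0.0015,0.0005,0.001,0,0,0,-1],[-0.0015,0.0005,0.0025,0,0,0,-1],[-0.0015,0.0005,0.0025,0,0,0,-1]]]'
python3 -m pendant '[[[0,0,0.001,0,0,0,-1],[0,0,0.002,0,0,0,-1],[0,0,0.002,0,0,0,-1]]]'
python3 -c "
from h import *
st()"
```

```text
time_s: 8.65
tcp_pos: [0.4987, -0.1832, 0.278]
eef_rot: [-180.0, 0.0, 11.0]
contact_force: [0.7, -0.5, -2.0]
gripper_width: 0.0254
gripper_force: 40.0
time_s: 8.95
tcp_pos: [0.4988, -0.1831, 0.276]
eef_rot: [-180.0, 0.0, 11.0]
contact_force: [-0.5, 0.2, -2.9]
gripper_width: 0.0256
gripper_force: 40.0
{'time_s': np.float64(8.95), 'joints': array([ 9.95900e-01,  1.41850e+01, -2.71358e+01, -4.60000e-03,
       -4.86930e+01,  1.00009e+02]), 'tcp_pos': array([ 0.4988, -0.1831,  0.276 ]), 'eef_rot': array([-1.799942e+02,  1.300000e-02,  1.100180e+01]), 'contact_force': array([-0.5428,  0.2118, -2.9337]), 'moment': array([-0.0073,  0.0289, -0.0003]), 'gripper_width': np.float64(0.0256), 'gripper_force': np.float64(39.998)}
```

```bash
python3 -m pendant '[[[0,0,0.001,0,0,0,-1],[0,0,0.002,0,0,0,-1],[0,0,0.002,0,0,0,-1]]]'
python3 -m pendant '[[[0,0,0.001,0,0,0,-1],[0,0,0.002,0,0,0,-1],[0,0,0.002,0,0,0,-1]]]'
python3 -c "
from h import *
st()"
```

```text
time_s: 9.25
tcp_pos: [0.4988, -0.1831, 0.274]
eef_rot: [-180.0, 0.0, 11.0]
contact_force: [-0.3, -1.0, -2.8]
gripper_width: 0.0257
gripper_force: 40.0
time_s: 9.55
tcp_pos: [0.4989, -0.1832, 0.2721]
eef_rot: [180.0, 0.0, 11.0]
contact_force: [-0.3, -0.3, -1.5]
gripper_width: 0.0255
gripper_force: 40.0
{'time_s': np.float64(9.55), 'joints': array([ 9.973000e-01,  1.446380e+01, -2.738600e+01,  5.100000e-03,
       -4.814960e+01,  1.000105e+02]), 'tcp_pos': array([ 0.4989, -0.1832,  0.2721]), 'eef_rot': array([179.9962,   0.    ,  11.0111]), 'contact_force': array([-0.3403, -0.3388, -1.487 ]), 'moment': array([-0.0599, -0.0226, -0.0057]), 'gripper_width': np.float64(0.0255), 'gripper_force': np.float64(39.9982)}
```

Underside at about 0.091, almost at the 24 mm square. Continue down.

```bash
python3 -m pendant '[[[0,0,0.001,0,0,0,-1],[0,0,0.002,0,0,0,-1],[0,0,0.002,0,0,0,-1]]]'
python3 -m pendant '[[[0,0,0.001,0,0,0,-1],[0,0,0.002,0,0,0,-1],[0,0,0.002,0,0,0,-1]]]'
python3 -c "
from h import *
st()"
```

```text
time_s: 9.85
tcp_pos: [0.4989, -0.1832, 0.2705]
eef_rot: [180.0, -0.0, 11.0]
contact_force: [-1.9, 0.3, 2.2]
gripper_width: 0.0258
gripper_force: 40.0
time_s: 10.15
tcp_pos: [0.4987, -0.1832, 0.2681]
eef_rot: [180.0, 0.0, 11.0]
contact_force: [-3.0, -1.8, 3.5]
gripper_width: 0.0257
gripper_force: 40.0
{'time_s': np.float64(10.15), 'joints': array([ 9.894000e-01,  1.474640e+01, -2.764610e+01,  3.400000e-03,
       -4.762090e+01,  1.000076e+02]), 'tcp_pos': array([ 0.4987, -0.1832,  0.2681]), 'eef_rot': array([1.799998e+02, 1.370000e-02, 1.099930e+01]), 'contact_force': array([-2.9921, -1.789 ,  3.4904]), 'moment': array([-0.2299,  0.6605,  0.0404]), 'gripper_width': np.float64(0.0257), 'gripper_force': np.float64(40.0008)}
```

```bash
python3 -m pendant '[[[-0.001,0.0005,0,0,0,0,-1],[-0.001,0.0005,0,0,0,0,-1]]]'
python3 -m pendant '[[[0,0,0.001,0,0,0,-1],[0,0,0.0015,0,0,0,-1],[0,0,0.0015,0,0,0,-1]]]'
python3 -c "
from h import *
st()"
```

```text
time_s: 10.35
tcp_pos: [0.4983, -0.1837, 0.2682]
eef_rot: [180.0, -0.1, 11.0]
contact_force: [-0.3, 1.9, 1.3]
gripper_width: 0.0258
gripper_force: 40.0
time_s: 10.65
tcp_pos: [0.4982, -0.1838, 0.2667]
eef_rot: [180.0, -0.0, 11.0]
contact_force: [0.5, 0.3, 2.1]
gripper_width: 0.0258
gripper_force: 40.0
{'time_s': np.float64(10.65), 'joints': array([ 9.238000e-01,  1.480760e+01, -2.778360e+01,  1.200000e-03,
       -4.737400e+01,  1.000852e+02]), 'tcp_pos': array([ 0.4982, -0.1838,  0.2667]), 'eef_rot': array([ 1.799931e+02, -3.420000e-02,  1.100980e+01]), 'contact_force': array([0.4567, 0.3469, 2.1324]), 'moment': array([ 0.4418, -0.3835,  0.1536]), 'gripper_width': np.float64(0.0258), 'gripper_force': np.float64(40.0032)}
```

```bash
python3 -m pendant '[[[0,0,0.001,0,0,0,-1],[0,0,0.002,0,0,0,-1],[0,0,0.002,0,0,0,-1]]]'
python3 -c "
from h import *
st()"
```

```text
time_s: 10.95
tcp_pos: [0.4981, -0.1838, 0.2646]
eef_rot: [180.0, -0.0, 11.0]
contact_force: [0.2, 1.2, 2.1]
gripper_width: 0.0255
gripper_force: 40.0
{'time_s': np.float64(10.95), 'joints': array([ 9.22300e-01,  1.49600e+01, -2.79251e+01,  2.60000e-03,
       -4.71054e+01,  1.00087e+02]), 'tcp_pos': array([ 0.4981, -0.1838,  0.2646]), 'eef_rot': array([ 1.799965e+02, -9.100000e-03,  1.101110e+01]), 'contact_force': array([0.1922, 1.1704, 2.1027]), 'moment': array([ 0.4331, -0.4727,  0.1177]), 'gripper_width': np.float64(0.0255), 'gripper_force': np.float64(40.0007)}
```

```bash
python3 -c "
from h import *
S=r.capture('side')
cv2.imwrite('pics/o2.png',cv2.resize(S[180:250,320:400],(800,600)[:1]+(600,),interpolation=2)[:,:,::-1])
for a in (.04,.075,.195):
  print(a,proj('side',[.597-a*np.cos(.192),-.164-a*np.sin(.192),.2646-.181+.024]),proj('side',[.597-a*np.cos(.192),-.164-a*np.sin(.192),.2646-.181]))"
```

```text
0.04 (np.float64(361.2976591844995), np.float64(221.1114760156412)) (np.float64(360.69935756728046), np.float64(228.84584350273502))
0.075 (np.float64(355.41351556446466), np.float64(227.35127387499435)) (np.float64(354.8576697848623), np.float64(235.17456197257854))
0.195 (np.float64(333.41948787533914), np.float64(250.67468264188437)) (np.float64(333.03997813891044), np.float64(258.8112288455776))
```

View pics/o2.png

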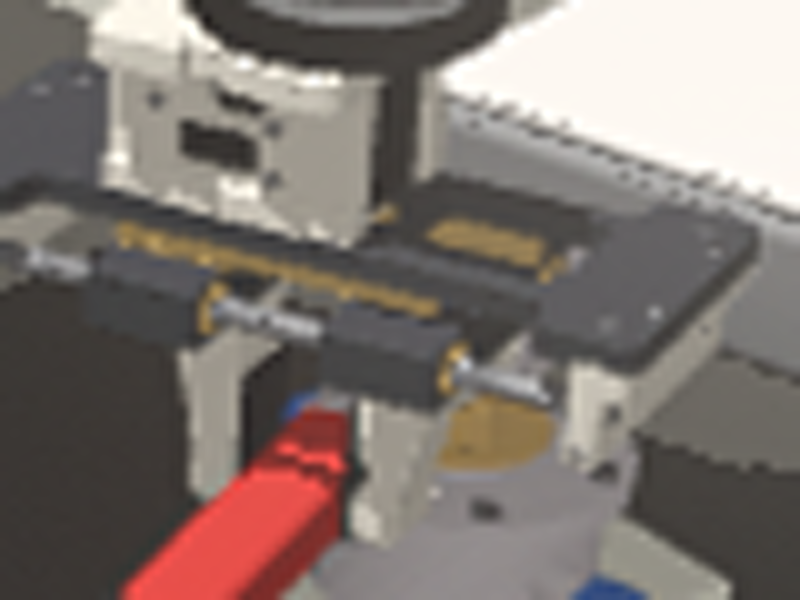

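The side view shows the bare lower head and washer at px (370,230), with the gripper hiding the ring. I check handle tilt from the red handle end while descending further.

```bash
python3 -m pendant '[[[0,0,0.001,0,0,0,-1],[0,0,0.002,0,0,0,-1],[0,0,0.002,0,0,0,-1]]]'
cat >> h.py <<'E'
def tilt():
    s=r.get_state();S=r.capture("side").astype(int);m=(S[...,0]>90)&(S[...,1]<80)&(S[...,2]<80);m[:215]=0;m[:,:315]=0;m[:,375:]=0
    b=max(blobs(m,5),key=lambda q:q[0][4]);p=np.argwhere(b[2])[:,::-1];print("red x",p[:,0].min(),p[:,0].max(),"y",p[:,1].min(),p[:,1].max())
    y=np.radians(s["eef_rot"][2]);u=np.array([np.cos(y),np.sin(y)]);w=np.array([-u[1],u[0]])
    for dz in(-.015,-.0075,0,.0075,.015):
        q=np.array([proj("side",[*(s["tcp_pos"][:2]-.095*u+k*w),s["tcp_pos"][2]-.181+h+dz]) for k in(-.013,.013) for h in(0,.024)]);print("end dz",dz,"xmin",q[:,0].min().round(1),"ymax",q[:,1].max().round(1))
E
python3 -c "
from h import *
st();tilt()"
```

```text
time_s: 11.3
tcp_pos: [0.4979, -0.1839, 0.2625]
eef_rot: [-180.0, 0.0, 11.0]
contact_force: [-0.9, 1.1, 2.7]
gripper_width: 0.0254
gripper_force: 40.0
{'time_s': np.float64(11.3), 'joints': array([ 9.159000e-01,  1.510890e+01, -2.805840e+01, -2.000000e-04,
       -4.684410e+01,  1.000868e+02]), 'tcp_pos': array([ 0.4979, -0.1839,  0.2625]), 'eef_rot': array([-1.799979e+02,  1.120000e-02,  1.100250e+01]), 'contact_force': array([-0.8957,  1.0968,  2.6984]), 'moment': array([ 0.3894, -0.3623,  0.0782]), 'gripper_width': np.float64(0.0254), 'gripper_force': np.float64(40.0008)}
red x 329 354 y 228 263
end dz -0.015 xmin 328.1 ymax 266.5
end dz -0.0075 xmin 328.2 ymax 264.0
end dz 0 xmin 328.3 ymax 261.5
end dz 0.0075 xmin 328.4 ymax 259.0
end dz 0.015 xmin 328.5 ymax 256.4
```

```bash
python3 -c "
from h import *
S=r.capture('side').astype(int)
for x in (364,366,368,370,372,374,376): print(x,[(y,*S[y,x]) for y in range(221,236,2)])
s=r.get_state();t=np.radians(11);R=np.array([[np.cos(t),-np.sin(t)],[np.sin(t),np.cos(t)]]);c=s['tcp_pos'][:2]+R@[.1,0]
for z in(.078,.0815,.085,.088,.091): print(z,[np.round(proj('side',[*(c+R@np.array(k)*.023),z]),1) for k in((-1,1),(-1,-1),(1,-1))])
"
```

```text
364 [(221, np.int64(98), np.int64(89), np.int64(76)), (223, np.int64(151), np.int64(129), np.int64(90)), (225, np.int64(165), np.int64(138), np.int64(89)), (227, np.int64(83), np.int64(79), np.int64(73)), (229, np.int64(144), np.int64(138), np.int64(129)), (231, np.int64(142), np.int64(130), np.int64(109)), (233, np.int64(143), np.int64(116), np.int64(72)), (235, np.int64(140), np.int64(136), np.int64(139))]
366 [(221, np.int64(146), np.int64(125), np.int64(86)), (223, np.int64(173), np.int64(174), np.int64(176)), (225, np.int64(114), np.int64(112), np.int64(113)), (227, np.int64(158), np.int64(140), np.int64(108)), (229, np.int64(151), np.int64(124), np.int64(77)), (231, np.int64(147), np.int64(122), np.int64(78)), (233, np.int64(142), np.int64(116), np.int64(72)), (235, np.int64(147), np.int64(141), np.int64(146))]
368 [(221, np.int64(63), np.int64(60), np.int64(58)), (223, np.int64(129), np.int64(128), np.int64(127)), (225, np.int64(120), np.int64(117), np.int64(117)), (227, np.int64(159), np.int64(130), np.int64(82)), (229, np.int64(149), np.int64(123), np.int64(79)), (231, np.in
[... 1488 characters left out ...]
(101)), (225, np.int64(119), np.int64(114), np.int64(110)), (227, np.int64(126), np.int64(122), np.int64(116)), (229, np.int64(165), np.int64(159), np.int64(154)), (231, np.int64(183), np.int64(178), np.int64(169)), (233, np.int64(171), np.int64(165), np.int64(156)), (235, np.int64(131), np.int64(126), np.int64(127))]
0.078 [array([355.5, 225.4]), array([371.3, 230.4]), array([378.4, 222.4])]
0.0815 [array([355.6, 224.3]), array([371.4, 229.3]), array([378.5, 221.3])]
0.085 [array([355.6, 223.2]), array([371.5, 228.1]), array([378.6, 220.2])]
0.088 [array([355.7, 222.3]), array([371.6, 227.2]), array([378.7, 219.2])]
0.091 [array([355.8, 221.3]), array([371.7, 226.2]), array([378.8, 218.3])]
```

The gray-to-brass edge at px (372,227.5) puts the ring's underside at about z 0.087. That is 5 mm above nominal, so the wrench tipped about 3° in the grip. I raise a little, level it by pitching the tool, and try again.

```bash
python3 -m pendant '[[[0,0,-0.003,0,0,0,-1],[0.0035,0,-0.0065,0,-1.5,0,-1],[0.0075,0,-0.0065,0,-3,0,-1],[0.0075,0,-0.0065,0,-3,0,-1],[0.0075,0,-0.0065,0,-3,0,-1]]]' 55
python3 -c "
from h import *
st();tilt()
s=r.get_state();R=Ro.from_euler('xyz',s['eef_rot'],degrees=True);print('grasp pt',s['tcp_pos']+R.apply([0,0,.159]))
"
```

```text
time_s: 11.9
tcp_pos: [0.5052, -0.1823, 0.2685]
eef_rot: [-180.0, 3.1, 11.0]
contact_force: [0.5, 0.4, -2.2]
gripper_width: 0.0255
gripper_force: 55.0
{'time_s': np.float64(11.9), 'joints': array([  1.2737,  16.0005, -26.047 ,   0.6308, -50.9679,  99.3178]), 'tcp_pos': array([ 0.5052, -0.1823,  0.2685]), 'eef_rot': array([-179.974 ,    3.0532,   11.0024]), 'contact_force': array([ 0.4748,  0.444 , -2.2064]), 'moment': array([ 0.0338, -0.1939, -0.0273]), 'gripper_width': np.float64(0.0255), 'gripper_force': np.float64(54.9961)}
red x 329 354 y 227 259
end dz -0.015 xmin 329.5 ymax 262.9
end dz -0.0075 xmin 329.6 ymax 260.4
end dz 0 xmin 329.7 ymax 257.9
end dz 0.0075 xmin 329.9 ymax 255.4
end dz 0.015 xmin 330.0 ymax 252.8
grasp pt [ 0.4967864  -0.18389701  0.1098358 ]
```

```bash
python3 -m pendant '[[[0,0,0.001,0,0,0,-1],[0,0,0.002,0,0,0,-1],[0,0,0.002,0,0,0,-1]]]'
python3 -m pendant '[[[0,0,0.001,0,0,0,-1],[0,0,0.001,0,0,0,-1]]]'
python3 -c "
from h import *
st()
s=r.get_state();R=Ro.from_euler('xyz',s['eef_rot'],degrees=True);print('grasp pt',s['tcp_pos']+R.apply([0,0,.159]))
"
```

```text
time_s: 12.25
tcp_pos: [0.505, -0.1824, 0.267]
eef_rot: [-180.0, 3.0, 11.0]
contact_force: [-0.6, 1.0, -2.7]
gripper_width: 0.0257
gripper_force: 55.0
time_s: 12.45
tcp_pos: [0.5051, -0.1824, 0.2661]
eef_rot: [-180.0, 3.0, 11.0]
contact_force: [0.2, 0.1, -3.8]
gripper_width: 0.0257
gripper_force: 55.0
{'time_s': np.float64(12.45), 'joints': array([  1.2666,  16.1527, -26.235 ,   0.6539, -50.5763,  99.3113]), 'tcp_pos': array([ 0.5051, -0.1824,  0.2661]), 'eef_rot': array([-179.997 ,    3.0049,   11.0062]), 'contact_force': array([ 0.2081,  0.0678, -3.7846]), 'moment': array([-0.0177, -0.2526,  0.0126]), 'gripper_width': np.float64(0.0257), 'gripper_force': np.float64(54.9961)}
grasp pt [ 0.49689582 -0.18401338  0.10728706]
```

```bash
python3 -m pendant '[[[0,0,0.001,0,0,0,-1],[0,0,0.002,0,0,0,-1],[0,0,0.002,0,0,0,-1]]]'
python3 -m pendant '[[[0,0,0.001,0,0,0,-1],[0,0,0.002,0,0,0,-1],[0,0,0.002,0,0,0,-1]]]'
python3 -c "
from h import *
st();tilt()
s=r.get_state();R=Ro.from_euler('xyz',s['eef_rot'],degrees=True);print('grasp pt',s['tcp_pos']+R.apply([0,0,.159]))
"
```

```text
time_s: 12.75
tcp_pos: [0.505, -0.1824, 0.264]
eef_rot: [-180.0, 3.0, 11.0]
contact_force: [0.0, 0.4, -2.3]
gripper_width: 0.0251
gripper_force: 55.0
time_s: 13.05
tcp_pos: [0.5049, -0.1824, 0.262]
eef_rot: [-180.0, 3.0, 11.0]
contact_force: [0.1, -0.5, -2.3]
gripper_width: 0.0254
gripper_force: 55.0
{'time_s': np.float64(13.05), 'joints': array([  1.266 ,  16.432 , -26.4984,   0.6596, -50.041 ,  99.3073]), 'tcp_pos': array([ 0.5049, -0.1824,  0.262 ]), 'eef_rot': array([-179.996 ,    3.0122,   11.0102]), 'contact_force': array([ 0.0629, -0.4991, -2.3361]), 'moment': array([ 0.0043, -0.214 , -0.0123]), 'gripper_width': np.float64(0.0254), 'gripper_force': np.float64(54.9961)}
red x 329 354 y 229 261
end dz -0.015 xmin 329.4 ymax 265.1
end dz -0.0075 xmin 329.5 ymax 262.7
end dz 0 xmin 329.6 ymax 260.1
end dz 0.0075 xmin 329.7 ymax 257.6
end dz 0.015 xmin 329.8 ymax 255.1
grasp pt [ 0.49674966 -0.18403622  0.1032915 ]
```

Free and level, 8 mm onto the square. Continue down.

```bash
for i in 1; do python3 -m pendant '[[[0,0,0.0015,0,0,0,-1],[0,0,0.003,0,0,0,-1],[0,0,0.0045,0,0,0,-1],[0,0,0.006,0,0,0,-1],[0,0,0.006,0,0,0,-1]]]'; done
python3 -c "
from h import *
st()
s=r.get_state();R=Ro.from_euler('xyz',s['eef_rot'],degrees=True);print('grasp pt',s['tcp_pos']+R.apply([0,0,.159]))
"
```

```text
time_s: 13.6
tcp_pos: [0.5045, -0.1825, 0.2559]
eef_rot: [-180.0, 3.0, 11.0]
contact_force: [-0.0, 0.7, -3.1]
gripper_width: 0.0257
gripper_force: 55.0
{'time_s': np.float64(13.6), 'joints': array([  1.2562,  16.8543, -26.9015,   0.6656, -49.2317,  99.2986]), 'tcp_pos': array([ 0.5045, -0.1825,  0.2559]), 'eef_rot': array([-179.9916,    3.0278,   11.0028]), 'contact_force': array([-1.4000e-03,  7.4690e-01, -3.1105e+00]), 'moment': array([ 0.0043, -0.2485,  0.0123]), 'gripper_width': np.float64(0.0257), 'gripper_force': np.float64(54.996)}
grasp pt [ 0.49628456 -0.18410941  0.09710863]
```

```bash
python3 -m pendant '[[[0.0003,0,0.0015,0,0,0,-1],[0.0005,0,0.003,0,0,0,-1],[0.0006,0,0.0045,0,0,0,-1],[0.0007,0,0.006,0,0,0,-1],[0.0007,0,0.006,0,0,0,-1]]]'
python3 -m pendant '[[[0,0,0.0015,0,0,0,-1],[0.0002,0,0.003,0,0,0,-1],[0.0002,0,0.0045,0,0,0,-1],[0.0002,0,0.0045,0,0,0,-1]]]'
python3 -c "
from h import *
st()
s=r.get_state();R=Ro.from_euler('xyz',s['eef_rot'],degrees=True);print('grasp pt',s['tcp_pos']+R.apply([0,0,.159]))
"
```

```text
time_s: 14.1
tcp_pos: [0.505, -0.1824, 0.2499]
eef_rot: [-180.0, 3.0, 11.0]
contact_force: [0.1, 0.2, -1.2]
gripper_width: 0.0256
gripper_force: 55.0
time_s: 14.5
tcp_pos: [0.5049, -0.1825, 0.2454]
eef_rot: [-180.0, 3.0, 11.0]
contact_force: [0.4, 0.1, -2.3]
gripper_width: 0.0256
gripper_force: 55.0
{'time_s': np.float64(14.5), 'joints': array([  1.2627,  17.6615, -27.4783,   0.6811, -47.8458,  99.2699]), 'tcp_pos': array([ 0.5049, -0.1825,  0.2454]), 'eef_rot': array([-179.9932,    3.0259,   11.0031]), 'contact_force': array([ 0.3508,  0.1471, -2.316 ]), 'moment': array([ 0.0215, -0.1659, -0.022 ]), 'gripper_width': np.float64(0.0256), 'gripper_force': np.float64(54.9962)}
grasp pt [ 0.49664609 -0.1840504   0.08659851]
```

Underside at about 0.065. Last millimetres, by feel.

```bash
python3 -m pendant '[[[0,0,0.001,0,0,0,-1],[0,0,0.002,0,0,0,-1],[0,0,0.002,0,0,0,-1]]]'
python3 -m pendant '[[[0,0,0.001,0,0,0,-1],[0,0,0.001,0,0,0,-1]]]'
python3 -c "
from h import *
st();tilt()
s=r.get_state();R=Ro.from_euler('xyz',s['eef_rot'],degrees=True);print('grasp pt',s['tcp_pos']+R.apply([0,0,.159]))
"
```

```text
time_s: 14.8
tcp_pos: [0.5048, -0.1825, 0.2435]
eef_rot: [-180.0, 3.0, 11.0]
contact_force: [-0.5, 0.9, -2.6]
gripper_width: 0.0257
gripper_force: 55.0
time_s: 15.0
tcp_pos: [0.5048, -0.1825, 0.2425]
eef_rot: [-180.0, 3.0, 11.0]
contact_force: [-0.9, 0.3, -2.7]
gripper_width: 0.0258
gripper_force: 55.0
{'time_s': np.float64(15.0), 'joints': array([  1.2596,  17.8657, -27.6589,   0.6871, -47.4457,  99.2657]), 'tcp_pos': array([ 0.5048, -0.1825,  0.2425]), 'eef_rot': array([-179.9967,    3.011 ,   11.0031]), 'contact_force': array([-0.9355,  0.3445, -2.6509]), 'moment': array([ 0.0629, -0.2291,  0.0215]), 'gripper_width': np.float64(0.0258), 'gripper_force': np.float64(54.9962)}
red x 328 353 y 235 268
end dz -0.015 xmin 329.1 ymax 271.6
end dz -0.0075 xmin 329.2 ymax 269.1
end dz 0 xmin 329.3 ymax 266.7
end dz 0.0075 xmin 329.4 ymax 264.2
end dz 0.015 xmin 329.5 ymax 261.7
grasp pt [ 0.49665045 -0.18407715  0.08381061]
```

```bash
python3 -m pendant '[[[0,0,0.001,0,0,0,-1],[0,0,0.001,0,0,0,-1]]]'
python3 -m pendant '[[[0,0,0.001,0,0,0,-1],[0,0,0.001,0,0,0,-1]]]'
```

```text
time_s: 15.25
tcp_pos: [0.5047, -0.1825, 0.2415]
eef_rot: [-180.0, 3.0, 11.0]
contact_force: [-0.3, 0.2, -3.4]
gripper_width: 0.0256
gripper_force: 55.0
time_s: 15.45
tcp_pos: [0.5047, -0.1825, 0.2405]
eef_rot: [-180.0, 3.0, 11.0]
contact_force: [-0.1, 0.1, -2.4]
gripper_width: 0.0256
gripper_force: 55.0
```

```bash
python3 -m pendant '[[[0,0,0.001,0,0,0,-1],[0,0,0.001,0,0,0,-1]]]'
python3 -m pendant '[[[0,0,0.001,0,0,0,-1],[0,0,0.001,0,0,0,-1]]]'
python3 -c "
from h import *
st()
S=r.capture('side')
cv2.imwrite('pics/o3.png',cv2.resize(S[195:275,320:400],(600,600),interpolation=2)[:,:,::-1])"
```

```text
time_s: 15.65
tcp_pos: [0.5046, -0.1825, 0.2395]
eef_rot: [-180.0, 3.0, 11.0]
contact_force: [-0.7, 0.8, -2.8]
gripper_width: 0.0257
gripper_force: 55.0
time_s: 15.85
tcp_pos: [0.5046, -0.1825, 0.2386]
eef_rot: [-180.0, 3.0, 11.0]
contact_force: [-0.4, 1.0, -2.4]
gripper_width: 0.0256
gripper_force: 55.0
{'time_s': np.float64(15.85), 'joints': array([  1.2553,  18.1576, -27.9052,   0.6961, -46.8987,  99.2623]), 'tcp_pos': array([ 0.5046, -0.1825,  0.2386]), 'eef_rot': array([-179.9999,    3.0027,   11.0064]), 'contact_force': array([-0.3935,  0.9708, -2.444 ]), 'moment': array([ 0.0253, -0.2197, -0.0148]), 'gripper_width': np.float64(0.0256), 'gripper_force': np.float64(54.996)}
```

View pics/o3.png

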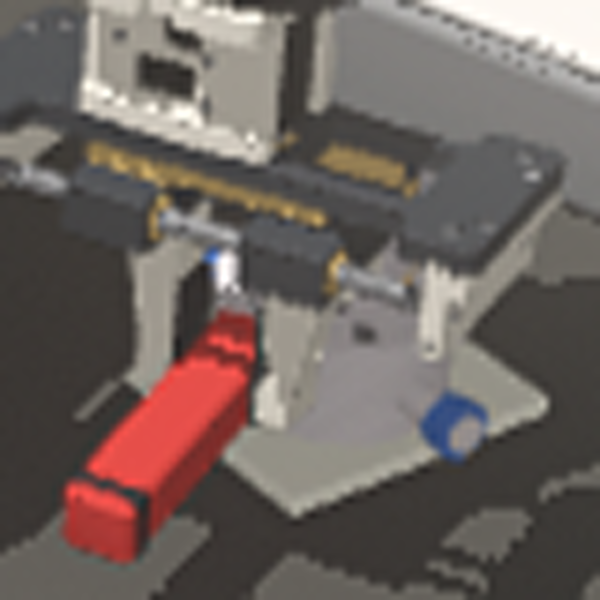

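The handle is straight and the ring is hidden. There is no contact yet, so I go on down in 1 mm steps.

```bash
python3 -m pendant '[[[0,0,0.001,0,0,0,-1],[0,0,0.001,0,0,0,-1]]]'
python3 -m pendant '[[[0,0,0.001,0,0,0,-1],[0,0,0.001,0,0,0,-1]]]'
python3 -c "
from h import *
st();tilt()
s=r.get_state();R=Ro.from_euler('xyz',s['eef_rot'],degrees=True);g=s['tcp_pos']+R.apply([0,0,.159]);print('grasp pt',g)
t=np.radians(11);u=np.array([np.cos(t),np.sin(t)]);w=np.array([-u[1],u[0]])
for e in(0,.02,.04,.06):
  q=np.array([proj('side',[*(g[:2]-.095*u+k*w),g[2]-.0217+h-.095*e]) for k in(-.013,.013) for h in(0,.024)]);print(e,q.round(1).tolist())"
```

```text
time_s: 16.1
tcp_pos: [0.5046, -0.1826, 0.2379]
eef_rot: [180.0, 3.0, 11.0]
contact_force: [-1.0, -0.1, 1.9]
gripper_width: 0.0257
gripper_force: 55.0
time_s: 16.3
tcp_pos: [0.5045, -0.1826, 0.2372]
eef_rot: [180.0, 3.0, 11.0]
contact_force: [-3.4, 1.3, 5.8]
gripper_width: 0.0255
gripper_force: 55.0
{'time_s': np.float64(16.3), 'joints': array([  1.2523,  18.2509, -28.0106,   0.7172, -46.672 ,  99.2623]), 'tcp_pos': array([ 0.5045, -0.1826,  0.2372]), 'eef_rot': array([179.9829,   2.9773,  11.0196]), 'contact_force': array([-3.3732,  1.3101,  5.7854]), 'moment': array([0.2298, 0.5859, 0.0481]), 'gripper_width': np.float64(0.0255), 'gripper_force': np.float64(55.0023)}
red x 328 353 y 237 270
end dz -0.015 xmin 329.0 ymax 273.4
end dz -0.0075 xmin 329.1 ymax 271.0
end dz 0 xmin 329.3 ymax 268.5
end dz 0.0075 xmin 329.4 ymax 266.0
end dz 0.015 xmin 329.5 ymax 263.5
grasp pt [ 0.4964541  -0.18424502  0.07840188]
0 [[337.1, 270.1], [337.6, 262.1], [327.7, 266.7], [328.0, 258.7]]
0.02 [[337.1, 270.7], [337.5, 262.7], [327.6, 267.3], [328.0, 259.4]]
0.04 [[337.1, 271.4], [337.5, 263.4], [327.6, 267.9], [327.9, 260.0]]
0.06 [[337.0, 272.0], [337.5, 264.0], [327.6, 268.5], [327.9, 260.6]]
```

Contact is now stiff at about 8 N and the height fits the ring sitting on the washer. Unload, open fully and level the tool.

```bash
python3 -m pendant '[[[0,0,-0.0015,0,0,0,-1],[0,0,-0.0015,0,0,0,1],[0,0,-0.0015,0,0,0,1],[0,0,-0.0015,0,0,0,1],[0,0,-0.0015,0,0,0,1]]]'
python3 -m pendant '[[[0,0,0,0,0,0,1],[0,0,0,0,0,0,1],[0,0,0,0,0,0,1],[0,0,0,0,0,0,1],[0,0,0,0,0,0,1]]]'
python3 -m pendant '[[[-0.0083,0,0,0,3,0,1],[-0.0083,0,0,0,3,0,1]]]'
python3 - <<'E'
from h import *
st();tilt()
s=r.get_state();g=s['tcp_pos']
t=np.radians(11);u=np.array([np.cos(t),np.sin(t)]);w=np.array([-u[1],u[0]]);ring=np.array([.595,-.165])
for e in(0,.05,.1):
  q=np.array([proj('side',[*(ring-.195*u+k*w),.062+h-.195*e]) for k in(-.013,.013) for h in(0,.024)]);print(e,q.round(1).tolist())
cv2.imwrite('pics/o4.png',cv2.resize(r.capture('side')[195:275,320:400],(600,600),interpolation=2)[:,:,::-1])
E
```

```text
time_s: 16.85
tcp_pos: [0.5047, -0.1825, 0.2381]
eef_rot: [-180.0, 3.0, 11.0]
contact_force: [-0.4, -0.0, -0.9]
gripper_width: 0.052
gripper_force: 0.0
time_s: 17.35
tcp_pos: [0.5046, -0.1825, 0.2381]
eef_rot: [-180.0, 3.0, 11.0]
contact_force: [-0.1, -0.5, -0.1]
gripper_width: 0.0864
gripper_force: 0.0
time_s: 17.55
tcp_pos: [0.4954, -0.1842, 0.2386]
eef_rot: [-180.0, -0.0, 11.0]
contact_force: [-0.5, -0.2, -0.7]
gripper_width: 0.0874
gripper_force: 0.0
{'time_s': np.float64(17.55), 'joints': array([ 8.670000e-01,  1.675500e+01, -2.973210e+01, -4.120000e-02,
       -4.349190e+01,  1.001338e+02]), 'tcp_pos': array([ 0.4954, -0.1842,  0.2386]), 'eef_rot': array([-1.799758e+02, -2.560000e-02,  1.097090e+01]), 'contact_force': array([-0.5112, -0.2399, -0.6657]), 'moment': array([-0.04  ,  0.0044, -0.006 ]), 'gripper_width': np.float64(0.0874), 'gripper_force': np.float64(0.0)}
red x 327 357 y 238 273
end dz -0.015 xmin 327.2 ymax 274.9
end dz -0.0075 xmin 327.3 ymax 272.4
end dz 0 xmin 327.4 ymax 270.0
end dz 0.0075 xmin 327.5 ymax 267.5
end dz 0.015 xmin 327.6 ymax 265.0
0 [[337.3, 268.3], [337.7, 260.2], [327.8, 264.8], [328.1, 256.9]]
0.05 [[337.1, 271.5], [337.5, 263.5], [327.7, 268.0], [328.0, 260.1]]
0.1 [[336.9, 274.7], [337.4, 266.8], [327.5, 271.2], [327.8, 263.4]]
```

View pics/o4.png

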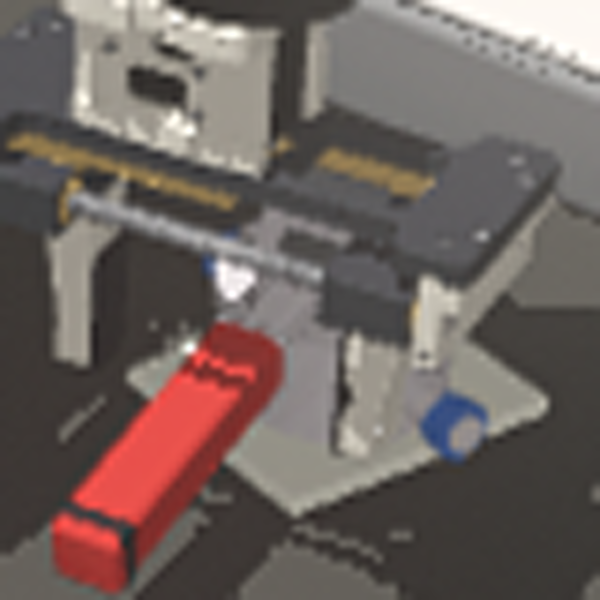

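The handle droops about 0.08 rad and no brass shows beneath the ring, so it is fully down. The open fingers straddle the handle, the right one at crop (360,400). Now swing the tool clockwise about the screw axis, dropping 3 mm.

```bash
python3 -m pendant '[[[0,0,0.003,0,0,0,1],[0.0004,-0.0087,0.003,0,0,5,1],[0.0015,-0.0174,0.003,0,0,10,1],[0.003,-0.0242,0.003,0,0,14,1],[0.003,-0.0242,0.003,0,0,14,1]]]'
python3 -m pendant '[[[0,-0.0017,0,0,0,1,1],[0.0001,-0.0035,0,0,0,2,1],[0.0001,-0.0052,0,0,0,3,1],[0.0002,-0.007,0,0,0,4,1],[0.0002,-0.007,0,0,0,4,1]]]'
python3 -c "
from h import *
st()
s=r.get_state();y=np.radians(s['eef_rot'][2]);print(s['tcp_pos'][:2]+.1*np.array([np.cos(y),np.sin(y)]))"
```

```text
time_s: 18.15
tcp_pos: [0.4952, -0.1592, 0.2354]
eef_rot: [180.0, 0.0, -3.0]
contact_force: [-0.6, 0.2, -0.0]
gripper_width: 0.0878
gripper_force: 0.0
time_s: 18.65
tcp_pos: [0.4954, -0.1528, 0.2356]
eef_rot: [180.0, -0.0, -7.0]
contact_force: [-0.3, -1.0, 0.3]
gripper_width: 0.0876
gripper_force: 0.4
{'time_s': np.float64(18.65), 'joints': array([ 4.57610e+00,  1.61755e+01, -3.11874e+01,  1.18000e-02,
       -4.26378e+01,  7.83954e+01]), 'tcp_pos': array([ 0.4954, -0.1528,  0.2356]), 'eef_rot': array([ 1.79992e+02, -9.00000e-04, -7.01980e+00]), 'contact_force': array([-0.3279, -0.9965,  0.2617]), 'moment': array([-0.3398, -0.0553, -0.0274]), 'gripper_width': np.float64(0.0876), 'gripper_force': np.float64(0.4346)}
[ 0.59466098 -0.16501115]
```

Contact started. Push on, 4° per turn.

```bash
python3 -m pendant '[[[0,-0.0017,0,0,0,1,1],[0.0001,-0.0035,0,0,0,2,1],[0.0001,-0.0052,0,0,0,3,1],[0.0002,-0.007,0,0,0,4,1]]]'
python3 -c "
from h import *
st()"
```

```text
time_s: 19.05
tcp_pos: [0.4964, -0.1458, 0.2356]
eef_rot: [180.0, -0.0, -11.1]
contact_force: [-0.2, -1.4, 0.6]
gripper_width: 0.0878
gripper_force: 0.7
{'time_s': np.float64(19.05), 'joints': array([ 5.39520e+00,  1.60893e+01, -3.13142e+01,  5.60000e-03,
       -4.25951e+01,  7.35239e+01]), 'tcp_pos': array([ 0.4964, -0.1458,  0.2356]), 'eef_rot': array([ 1.799967e+02, -2.300000e-03, -1.107670e+01]), 'contact_force': array([-0.1691, -1.3738,  0.5771]), 'moment': array([-0.6037, -0.0451,  0.0271]), 'gripper_width': np.float64(0.0878), 'gripper_force': np.float64(0.7437)}
```

```bash
python3 -m pendant '[[[0,-0.0017,0,0,0,1,1],[0.0001,-0.0035,0,0,0,2,1],[0.0001,-0.0035,0,0,0,2,1]]]'
python3 -c "
from h import *
st()"
```

```text
time_s: 19.35
tcp_pos: [0.4971, -0.1423, 0.2355]
eef_rot: [-180.0, 0.0, -13.0]
contact_force: [0.2, -0.4, 0.3]
gripper_width: 0.0875
gripper_force: 0.6
{'time_s': np.float64(19.35), 'joints': array([ 5.80150e+00,  1.60786e+01, -3.13436e+01, -7.20000e-03,
       -4.25912e+01,  7.11711e+01]), 'tcp_pos': array([ 0.4971, -0.1423,  0.2355]), 'eef_rot': array([-1.799997e+02,  1.430000e-02, -1.303270e+01]), 'contact_force': array([ 0.1737, -0.4322,  0.3051]), 'moment': array([-0.4373,  0.0303,  0.0271]), 'gripper_width': np.float64(0.0875), 'gripper_force': np.float64(0.5767)}
```

```bash
python3 -m pendant '[[[0,-0.0017,0,0,0,1,1],[0.0001,-0.0035,0,0,0,2,1],[0.0001,-0.0052,0,0,0,3,1],[0.0002,-0.007,0,0,0,4,1]]]'
python3 -c "
from h import *
s=r.get_state();print(s['moment'],s['gripper_force'])"
```

```text
time_s: 19.75
tcp_pos: [0.499, -0.1355, 0.2356]
eef_rot: [180.0, 0.0, -17.1]
contact_force: [0.0, -1.3, -0.1]
gripper_width: 0.0874
gripper_force: 0.8
[-0.56963081  0.01410249  0.03518243] 0.7619868451729417
```

```bash
python3 -m pendant '[[[0,-0.0017,0,0,0,1,1],[0.0001,-0.0035,0,0,0,2,1],[0.0001,-0.0035,0,0,0,2,1]]]'
python3 -c "
from h import *
s=r.get_state();print(s['moment'],s['gripper_force'])"
```

```text
time_s: 20.05
tcp_pos: [0.5001, -0.1322, 0.2356]
eef_rot: [180.0, 0.0, -19.0]
contact_force: [-0.1, -1.7, -0.4]
gripper_width: 0.0874
gripper_force: 0.6
[-0.43899804  0.15431771  0.01322793] 0.5904461781028658
```

Screw running loosely at about 1.3 N. Continue.

```bash
python3 -m pendant '[[[0,-0.0017,0,0,0,1,1],[0.0001,-0.0035,0,0,0,2,1],[0.0001,-0.0052,0,0,0,3,1],[0.0002,-0.007,0,0,0,4,1]]]'
python3 -c "
from h import *
s=r.get_state();print(s['moment'],s['gripper_force'])"
```

```text
time_s: 20.45
tcp_pos: [0.5025, -0.1257, 0.2356]
eef_rot: [180.0, 0.0, -23.1]
contact_force: [-1.4, -2.3, 0.4]
gripper_width: 0.0875
gripper_force: 0.8
[-0.56545477  0.33333164 -0.01454827] 0.7908013032283634
```

```bash
python3 -m pendant '[[[0,-0.0017,0,0,0,1,1],[0.0001,-0.0035,0,0,0,2,1],[0.0001,-0.0035,0,0,0,2,1]]]'
python3 -c "
from h import *
s=r.get_state();print(s['moment'],s['gripper_force'])"
```

```text
time_s: 20.75
tcp_pos: [0.504, -0.1224, 0.2355]
eef_rot: [180.0, 0.0, -25.0]
contact_force: [-0.9, -0.8, -0.1]
gripper_width: 0.0875
gripper_force: 0.6
[-0.40413479  0.32280271  0.02039142] 0.6025843787938356
```

```bash
python3 -m pendant '[[[0,-0.0017,0,0,0,1,1],[0.0001,-0.0035,0,0,0,2,1],[0.0001,-0.0052,0,0,0,3,1],[0.0002,-0.007,0,0,0,4,1],[0.0002,-0.007,0,0,0,4,1]]]'
python3 -c "
from h import *
s=r.get_state();print(s['moment'],s['gripper_force'])"
```

```text
time_s: 21.25
tcp_pos: [0.5072, -0.1162, 0.2356]
eef_rot: [180.0, 0.0, -29.0]
contact_force: [-1.2, -0.8, -0.6]
gripper_width: 0.0877
gripper_force: 0.6
[-0.35758024  0.31872581  0.03516564] 0.6018558098003268
```

```bash
python3 -m pendant '[[[0,-0.0017,0,0,0,1,1],[0.0001,-0.0035,0,0,0,2,1],[0.0001,-0.0052,0,0,0,3,1],[0.0002,-0.007,0,0,0,4,1],[0.0002,-0.007,0,0,0,4,1]]]'
python3 -c "
from h import *
s=r.get_state();print(s['moment'],s['gripper_force'])"
```

```text
time_s: 21.75
tcp_pos: [0.5108, -0.1101, 0.2356]
eef_rot: [180.0, 0.0, -33.0]
contact_force: [-0.9, -0.7, -1.0]
gripper_width: 0.0873
gripper_force: 0.6
[-0.35498799  0.36068406 -0.00951556] 0.5952941626310349
```

```bash
python3 -m pendant '[[[0,-0.0017,0,0,0,1,1],[0.0001,-0.0035,0,0,0,2,1],[0.0001,-0.0052,0,0,0,3,1],[0.0002,-0.007,0,0,0,4,1],[0.0002,-0.007,0,0,0,4,1]]]'
python3 -c "
from h import *
s=r.get_state();print(s['moment'],s['gripper_force'])"
```

```text
time_s: 22.25
tcp_pos: [0.5148, -0.1044, 0.2356]
eef_rot: [-180.0, 0.0, -37.0]
contact_force: [-1.8, 0.1, -0.1]
gripper_width: 0.0877
gripper_force: 0.6
[-0.29535534  0.36153395  0.02592581] 0.5880702298600227
```

```bash
python3 -m pendant '[[[0,-0.0017,0,0,0,1,1],[0.0001,-0.0035,0,0,0,2,1],[0.0001,-0.0052,0,0,0,3,1],[0.0001,-0.0052,0,0,0,3,1]]]'
python3 -c "
from h import *
s=r.get_state();print(s['moment'],s['gripper_force'])"
```

```text
time_s: 22.65
tcp_pos: [0.518, -0.1003, 0.2356]
eef_rot: [-180.0, 0.0, -40.0]
contact_force: [-0.5, -0.7, -0.2]
gripper_width: 0.0873
gripper_force: 0.6
[-0.31201356  0.27580949  0.02352989] 0.590120789129287
```

```bash
python3 -m pendant '[[[0,-0.0017,0,0,0,1,1],[0.0001,-0.0035,0,0,0,2,1],[0.0001,-0.0052,0,0,0,3,1],[0.0001,-0.0052,0,0,0,3,1]]]'
python3 -c "
from h import *
s=r.get_state();print(s['moment'],s['gripper_force'])"
```

```text
time_s: 23.05
tcp_pos: [0.5214, -0.0964, 0.2356]
eef_rot: [180.0, 0.0, -43.0]
contact_force: [-0.8, -1.7, -0.1]
gripper_width: 0.0876
gripper_force: 0.8
[-0.48590401  0.38238923  0.08582637] 0.8407585322856903
```

The force is starting to rise, so I use smaller steps.

```bash
python3 -m pendant '[[[0,-0.0009,0,0,0,0.5,1],[0,-0.0017,0,0,0,1,1],[0,-0.0026,0,0,0,1.5,1],[0,-0.0026,0,0,0,1.5,1]]]'
python3 -c "
from h import *
s=r.get_state();print(s['moment'],s['gripper_force'])"
```

```text
time_s: 23.45
tcp_pos: [0.5231, -0.0947, 0.2356]
eef_rot: [180.0, 0.0, -44.5]
contact_force: [-1.5, -3.0, 1.0]
gripper_width: 0.0873
gripper_force: 1.5
[-0.91288534  0.60496156  0.06111514] 1.5059878723695874
```

```bash
python3 -m pendant '[[[0,-0.0009,0,0,0,0.5,1],[0,-0.0017,0,0,0,1,1],[0,-0.0026,0,0,0,1.5,1],[0,-0.0026,0,0,0,1.5,1]]]'
python3 -c "
from h import *
s=r.get_state();print(s['moment'],s['gripper_force'])"
```

```text
time_s: 23.85
tcp_pos: [0.5249, -0.0929, 0.2356]
eef_rot: [180.0, 0.0, -46.0]
contact_force: [-2.4, -4.5, 2.7]
gripper_width: 0.0876
gripper_force: 2.2
[-1.40967842  0.86744196  0.08421308] 2.1657595178112388
```

```bash
python3 -m pendant '[[[0,-0.0009,0,0,0,0.5,1],[0,-0.0017,0,0,0,1,1],[0,-0.0017,0,0,0,1,1]]]'
python3 -c "
from h import *
s=r.get_state();print(s['moment'],s['gripper_force'])"
```

```text
time_s: 24.15
tcp_pos: [0.5261, -0.0917, 0.2356]
eef_rot: [180.0, -0.0, -47.0]
contact_force: [-2.3, -4.7, 2.7]
gripper_width: 0.0876
gripper_force: 2.6
[-1.80639093  0.96816346  0.15625519] 2.62489499989897
```

```bash
python3 -m pendant '[[[0,-0.0009,0,0,0,0.5,1],[0,-0.0017,0,0,0,1,1],[0,-0.0017,0,0,0,1,1]]]'
python3 -c "
from h import *
s=r.get_state();print(s['moment'],s['gripper_force'])"
```

```text
time_s: 24.45
tcp_pos: [0.5273, -0.0907, 0.2357]
eef_rot: [180.0, -0.0, -48.0]
contact_force: [-3.0, -5.3, 4.1]
gripper_width: 0.0879
gripper_force: 3.2
[-2.18444234  1.0999065   0.2144547 ] 3.214780641719699
```

```bash
python3 -m pendant '[[[0,-0.0009,0,0,0,0.5,1],[0,-0.0009,0,0,0,0.5,1]]]'
python3 -m pendant '[[[0,-0.0009,0,0,0,0.5,1],[0,-0.0009,0,0,0,0.5,1]]]'
python3 -c "
from h import *
s=r.get_state();print(s['moment'],s['gripper_force'])"
```

```text
time_s: 24.65
tcp_pos: [0.5279, -0.0901, 0.2357]
eef_rot: [179.9, -0.0, -48.5]
contact_force: [-2.8, -6.7, 3.8]
gripper_width: 0.0872
gripper_force: 3.4
time_s: 24.85
tcp_pos: [0.5285, -0.0896, 0.2357]
eef_rot: [179.9, -0.0, -49.0]
contact_force: [-3.5, -7.0, 5.1]
gripper_width: 0.0876
gripper_force: 3.5
[-2.47444259  1.24510815  0.17199718] 3.511159513145685
```

```bash
python3 -m pendant '[[[0,-0.0009,0,0,0,0.5,1],[0,-0.0009,0,0,0,0.5,1]]]'
python3 -c "
from h import *
s=r.get_state();print(s['moment'],s['gripper_force'])"
```

```text
time_s: 25.05
tcp_pos: [0.5292, -0.089, 0.2357]
eef_rot: [179.9, -0.0, -49.5]
contact_force: [-3.1, -5.1, 4.2]
gripper_width: 0.0876
gripper_force: 3.4
[-2.42076742  1.19484635  0.22313915] 3.395915972068906
```

The force has stopped climbing (3.51→3.40). Confirm the break-over with two small steps.

```bash
python3 -m pendant '[[[0,-0.0009,0,0,0,0.5,1],[0,-0.0009,0,0,0,0.5,1]]]'
python3 -m pendant '[[[0,-0.0009,0,0,0,0.5,1],[0,-0.0009,0,0,0,0.5,1]]]'
python3 -c "
from h import *
s=r.get_state();print(s['moment'],s['gripper_force'])"
```

```text
time_s: 25.25
tcp_pos: [0.5299, -0.0884, 0.2357]
eef_rot: [179.9, 0.0, -50.0]
contact_force: [-2.8, -5.9, 4.4]
gripper_width: 0.088
gripper_force: 3.3
time_s: 25.45
tcp_pos: [0.5306, -0.0878, 0.2357]
eef_rot: [179.9, 0.0, -50.5]
contact_force: [-3.2, -5.7, 3.4]
gripper_width: 0.0875
gripper_force: 3.2
[-2.20840791  1.14733711  0.18604516] 3.1569308694452047
```

```bash
python3 -m pendant '[[[0,-0.0009,0,0,0,0.5,1],[0,-0.0017,0,0,0,1,1],[0,-0.0017,0,0,0,1,1]]]'
python3 -m pendant '[[[0,-0.0009,0,0,0,0.5,1],[0,-0.0017,0,0,0,1,1],[0,-0.0017,0,0,0,1,1]]]'
python3 -c "
from h import *
s=r.get_state();print(s['moment'],s['gripper_force'])"
```

```text
time_s: 25.75
tcp_pos: [0.532, -0.0866, 0.2357]
eef_rot: [180.0, 0.0, -51.5]
contact_force: [-2.3, -5.4, 3.8]
gripper_width: 0.0878
gripper_force: 2.9
time_s: 26.05
tcp_pos: [0.5334, -0.0855, 0.2357]
eef_rot: [180.0, -0.0, -52.5]
contact_force: [-2.2, -4.8, 3.8]
gripper_width: 0.0877
gripper_force: 2.7
[-1.78011548  1.05877441  0.16005481] 2.6616664230823517
```

The resistance has fallen clearly (3.5→2.66, about 0.06 rad of break-over), so it has clicked. Stop and back off to centre the handle between the fingers.

```bash
python3 -m pendant '[[[0,0.0017,0,0,0,-1,1],[0.0001,0.0035,0,0,0,-2,1],[0.0002,0.007,0,0,0,-4,1],[0.0004,0.0087,0,0,0,-5,1],[0.0004,0.0087,0,0,0,-5,1]]]'
python3 -m pendant '[[[0.0004,0.0087,0,0,0,-5,1],[0.0015,0.0174,0,0,0,-10,1],[0.0034,0.0259,0,0,0,-15,1],[0.0034,0.0259,0,0,0,-15,1]]]'
python3 - <<'E'
from h import *
st()
T=r.capture("top");S=r.capture('side')
cv2.imwrite('pics/o5.png',np.hstack([cv2.resize(T[120:220,290:390],(400,400),interpolation=2),cv2.resize(S[190:280,320:410],(400,400),interpolation=2)])[:,:,::-1])
E
```

```text
time_s: 26.55
tcp_pos: [0.5266, -0.0912, 0.2357]
eef_rot: [-180.0, -0.0, -47.4]
contact_force: [-2.4, -4.4, 3.3]
gripper_width: 0.088
gripper_force: 2.4
time_s: 26.95
tcp_pos: [0.5099, -0.111, 0.2355]
eef_rot: [-179.9, -0.0, -32.5]
contact_force: [0.8, 0.0, -0.1]
gripper_width: 0.0877
gripper_force: 0.0
{'time_s': np.float64(26.95), 'joints': array([  9.2696,  16.4464, -30.7567,  -0.0555, -42.7241,  48.3054]), 'tcp_pos': array([ 0.5099, -0.111 ,  0.2355]), 'eef_rot': array([-1.799234e+02, -2.930000e-02, -3.246580e+01]), 'contact_force': array([ 0.7812,  0.0413, -0.0775]), 'moment': array([ 0.0981, -0.0083, -0.0357]), 'gripper_width': np.float64(0.0877), 'gripper_force': np.float64(0.0)}
```

View pics/o5.png

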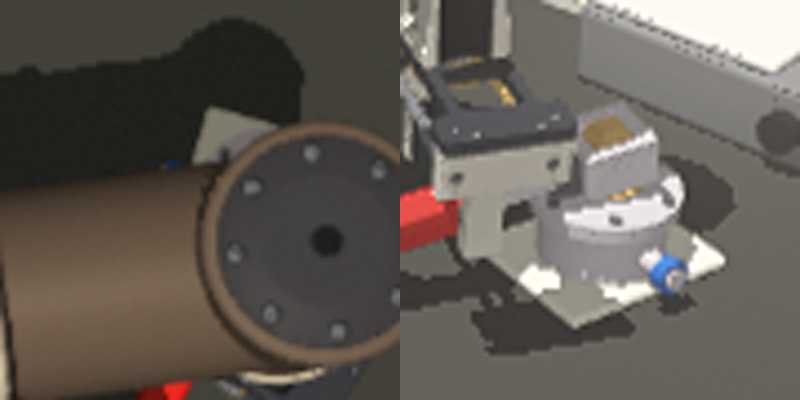

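The ring sits on the head with the brass showing inside, and the handle is between the fingers at crop (430,220). Lift straight up, watching the force.

```bash
python3 -m pendant '[[[0,0,-0.005,0,0,0,1],[0,0,-0.01,0,0,0,1],[0,0,-0.02,0,0,0,1],[0,0,-0.03,0,0,0,1],[0,0,-0.04,0,0,0,1]]]'
python3 -m pendant '[[[0,0,-0.04,0,0,0,1],[0,0,-0.08,0,0,0,1],[0,0,-0.12,0,0,0,1],[0,0,-0.12,0,0,0,1]]]'
python3 -c "
from h import *
go(.42,.2,.36,-32)"
```

```text
time_s: 27.55
tcp_pos: [0.5101, -0.1109, 0.2769]
eef_rot: [-180.0, -0.0, -32.5]
contact_force: [1.2, 0.5, -0.4]
gripper_width: 0.088
gripper_force: 0.0
time_s: 27.95
tcp_pos: [0.5112, -0.1112, 0.4025]
eef_rot: [-179.7, -0.5, -32.5]
contact_force: [-0.2, 0.7, -0.3]
gripper_width: 0.0875
gripper_force: 0.0
shift [-0.2443 -0.2134  0.0415] turn [-0.32 -0.53 -0.45]
```

Clear. Move aside to see from both cameras.

```bash
python3 -m pendant '[[[-0.03,-0.03,0,0,0,0,1],[-0.06,-0.06,0,0,0,0,1],[-0.09,-0.09,0,0,0,0,1],[-0.12,-0.12,0,0,0,0,1],[-0.15,-0.15,0,0,0,0,1]]]'
python3 -m pendant '[[[-0.03,-0.03,0,0,0,0,1],[-0.05,-0.06,0,0,0,0,1],[-0.07,-0.09,0,0,0,0,1],[-0.08,-0.1,0,0,0,0,1],[-0.08,-0.1,0,0,0,0,1]]]'
python3 - <<'E'
from h import *
T=r.capture("top");S=r.capture('side')
cv2.imwrite('pics/o6.png',np.hstack([cv2.resize(T[120:240,290:410],(400,400),interpolation=2),cv2.resize(S[190:280,310:400],(400,400),interpolation=2)])[:,:,::-1])
E
```

```text
time_s: 28.45
tcp_pos: [0.4632, 0.0974, 0.3965]
eef_rot: [-179.9, -0.0, -32.5]
contact_force: [1.2, 0.6, 0.3]
gripper_width: 0.0875
gripper_force: 0.0
time_s: 28.95
tcp_pos: [0.4499, 0.2249, 0.3958]
eef_rot: [-180.0, 0.0, -32.4]
contact_force: [-0.3, -0.8, 0.7]
gripper_width: 0.0877
gripper_force: 0.0
```

View pics/o6.png

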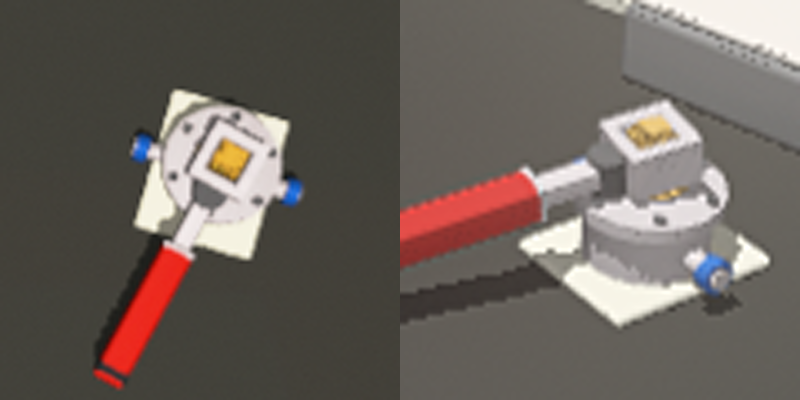

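```bash
python3 - <<'E'
from h import *
t=np.radians(-32);R=np.array([[np.cos(t),-np.sin(t)],[np.sin(t),np.cos(t)]]);c=np.array([.595,-.165])
for z in(.062,.066,.070):
  print(z,[((np.array(proj('side',[*(c+R@(np.array(k)*.023)),z+h]))-[309.5,189.5])*4.444+[400,0]).round(0).tolist() for k in((-1,1),(-1,-1),(1,-1)) for h in(0,.03)])
E
```

```text
0.062 [[604.0, 162.0], [607.0, 120.0], [632.0, 202.0], [635.0, 160.0], [703.0, 190.0], [707.0, 148.0]]
0.066 [[604.0, 156.0], [607.0, 114.0], [632.0, 196.0], [635.0, 154.0], [704.0, 185.0], [708.0, 143.0]]
0.07 [[604.0, 151.0], [607.0, 109.0], [633.0, 191.0], [636.0, 148.0], [704.0, 179.0], [708.0, 137.0]]
```

The ring's near lower corner, at crop (628,202), matches z = 0.062, so it is resting on the washer with only a small droop. Hand in.

```bash
python3 -c "
from plant import r
print(r.close_job())"
```

```text
the job is handed in; nothing more can be done
None
```

I fitted the farther red-handled wrench fully down on the brass screw head and turned it clockwise until it clicked. I stopped about 0.06 rad past break-over (hard stop 0.24), then let go with the wrench still seated and handed the job in at about 29 s; the verdict was not shown.

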